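Lay out the soldering place around the board

TASK

Lay out the bench for soldering, around the circuit board on its turntable: set the heat sink squarely on the board's big chip, filling the white outline, without turning the turntable, and put the solder reel on the spindle of the reel stand. Stand the cup of brass wool in the middle of the gap between the soldering-iron stand and the turntable, and the flux bottle upright in the middle of the gap between the turntable and the reel stand. Leave the multimeter and the aluminium module box where they are.

Things in the scene. Friction and masses are not known exactly. Their poses are not given: they have to be found in the camera images.
- heat_sink_mid (a point): Heat sink: a bright aluminium block 50 x 36 mm and 22 mm high, open at the top with 7 upright fins running along its 50 mm length. Loose, about 60 g, stands on its flat base on the bench. This point is its centre, 11 mm above its underside; x runs along the fins (the 50 mm way), z up. Grip it across its 36 mm width.
- tip_cleaner_mid (a point): Tip cleaner: a round steel cup, 56 mm in diameter, 40 mm high, filled with curly brass wool that stands 6 mm above the rim. Loose, about 120 g. This point is its centre, 20 mm above its underside.
- solder_reel_mid (a point): Solder reel: a spool standing on end, two black flanges 52 mm in diameter with grey solder wire wound between them, 44 mm high, with an open round hole of 22 mm diameter right through along its upright axis. Loose, 130 to 290 g (part used). This point is its centre, 22 mm above its underside.
- flux_bottle_mid (a point): Flux bottle: a small amber dropper bottle with a paper label and a black nozzle cap, body 34 mm in diameter and 54 mm high, 90 mm high in all. Loose, about 60 g. This point is on its axis, 45 mm above its underside; grip it by the body (20 to 50 mm up).
- turntable: Rework turntable: fixed foot, round aluminium platter 170 mm in diameter (edge 16 to 24 mm high) that turns at the lightest push (friction 0.012 N m). On it, turning with it, a green circuit board 130 x 90 mm, top 36 mm above the bench, between two low steel rails. Origin: on the turning axis at bench height. Its y axis (fixed) runs roughly along the line iron stand - turntable - reel stand.
- chip (a point): Big black chip on the green board, 34 x 26 mm, in a white printed outline 50 x 36 mm that shows where the heat sink belongs (its length along the outline's length, either way round). Point: centre of the chip's top, 39 mm above the bench, 37 mm from the turning axis; x along the outline's length, z up. Nothing within 25 mm of its long sides is higher than 39 mm.
- iron_stand: Soldering-iron stand, fixed: black base 140 mm (x) by 120 mm (y), 22 mm high, a yellow sponge in front, a steel funnel at the back with the iron, its green handle leaning towards the robot, up to 190 mm high, over the base. Origin: centre of the base at bench height. It stands left or right of the turntable, 290 mm from it, centre to centre.
- reel_stand: Solder reel stand, fixed: round grey foot 110 mm in diameter, 12 mm high, with a bare upright steel spindle 9 mm thick, round-tipped, in its centre; the spindle's top is 75 mm above the bench. Origin: centre of the foot at bench height. It stands across the turntable from the iron stand, 290 mm from the turntable, centre to centre.
- multimeter: A hand-held multimeter lying on the bench, yellow with a black face, 150 x 75 x 36 mm. Loose; leave alone. The origin is under its centre.
- module_box: An aluminium module box with brass sockets at its ends, 64 x 100 x 30 mm, lying on the bench beyond the turntable. Loose; leave alone. The origin is under its centre.
Not all that is in view belongs to the job. What is shaped like the part that bears tip_cleaner_mid but turquoise is not meant. Several things have the shape of the reel_stand; the one meant has the colours described above.

How it is judged:
By the outcome, as a careful person would: the job done as asked, in the order asked, and still so for the second after the job is handed in, with the robot touching nothing.
It also fails if it takes over 128 s, if anything falls off the work surface, if the arm or the gripper's body presses on something with over 40 N, if the wrist force passes 120 N, or if a joint passes its speed limit or range.

ROBOT

A 6-joint arm with a two-finger parallel gripper is mounted at the origin on the work surface. World frame = base frame: x ahead of the robot, y to its left, z up, the work surface at z = 0. Lengths are in mm, angles in rad, forces in N, time in s.
With the tool pointing down it reaches from about 350 to 850 mm from the base axis. Payload 8.1 kg.
Tool frame: the origin (TCP) lies on the mounting face of the last link; the fingertips stand 173 mm ahead of it and the grasp point (between the pads) lies 155 mm ahead of it; x points along the fingers, y is the direction in which the jaws open and shut, and the axes are right-handed (so a half turn about x gives the same grasp; the last joint's range is limited). The gripper opens to 85 mm and grips with 20 to 120 N. Pads are 22 mm wide; open, the fingers measure 114 mm over their backs; the gripper's body (76 mm by 85 mm) begins 54 mm behind the grasp point. The pads swing forward as they close: fully open they stand 13 mm farther back than shut.
Start: joints at [1.227, 0.13, 1.488, -0, 1.523, -0.085], TCP at [153.531, 580.03, 404.692] pointing down, gripper open.
Joint ranges: [-2.96, 2.96], [-0.89, 2.26], [0.02, 2.5], [-1.34, 4.48], [0, 2.73], [-2.66, 2.66]. Speed limits (rad/s): [2.39, 2.39, 2.79, 3.14, 3.14, 3.14].

INTERFACE

Orientations are given as a unit quaternion [w, x, y, z].
In Python, from plant import state, snapshot, camera_info, close_job gives the robot as it stands. The module is installed in compiled form; this text tells all that it offers.
- The arm moves only by the tool apply_moves, never from a script. Its argument "increments" is one flat list of numbers, 7 for each row, row after row: the shift along the world's x, y, z in mm, then the turn, a rotation vector about the world's x, y, z in degrees, then the opening, from 0 (shut) to 1 (fully open). In form: [x, y, z, rx, ry, rz, hand, x, y, z, rx, ry, rz, hand, ...]. A call has 1 to 10 rows; each row is the pose to reach, as a shift and turn from the pose measured when the call began; what a row does not reach only later rows make up. A row lasts 1/12 s, in which the tool goes at most 41.7 mm and 7.16 degrees, less where a joint would pass 70% of its speed; a pose out of reach is approached as far as the arm can. A call with a gripper value outside its range is refused whole. The fingers move at their own pace and stop on an object; "grip_force" is the grip in N (left out, the last holds). Time passes only in rows, so rows that repeat a pose let the fingers close. It gives the time, the measured TCP pose, the force and the opening at its end, in the units of the state.
- state(): the state, without advancing time (a new reading comes with each control period).
- snapshot(name): name is "scene" or "top"; returns (picture, depth): 420x560x3 uint8, red, green, blue; 420x560 float32, mm along the optical axis (not along the pixel's ray), 0 where there is no reading.
- camera_info(name): a dict with "vfov" (degrees; the focal length in pixels is half the picture's height over the tangent of half this angle, whatever the lens; pixels are square), "cx", "cy" (the principal point, pixels), "dist_coeffs" ([k1, k2, p1, p2, k3] as OpenCV has them; the pictures are not rectified), "R" (3x3) and "t" (3): a world point X has camera coordinates R X + t. Camera axes: x right, y down, z forward; pixel columns grow to the right and rows downward; lengths in mm; the calibration is good to about 2 mm. A picture is of the moment at which its call begins. camera_info takes no time and is no camera call.
- close_job(): hands the job in, once; it reports no verdict.
The state is a dict: "time_s": time; "joint_pos": joint angles; "dq": joint speeds; "tau": joint torques, N m; "eef_pos": TCP position; "tcp_rot": TCP orientation; "contact_force": force on the tool from outside, world axes, zero at the start; "torque": the same for the moment, N m; "opening": finger opening in mm.
Only numpy, scipy, OpenCV 4.12 (cv2) and the standard library are available. Lean on these libraries where they do the work, as an engineer would, in place of code of your own. Each camera call takes 0.05 s, during which the arm holds its last target. There are 200 camera calls.

## Working session

There is one attempt and no reset: what is moved stays moved. The work goes in short steps, Python scripts to look and compute and a tool call to move; the robot and the scene stay as the last step left them, time stands still between calls to the robot, and variables do not carry over. Pictures are saved under pics/ and viewed, about 12 in all and at most 16, crops included, and the job is handed in when it is done.

Besides the shell and the picture viewer there is one more tool, called after "Emit:" as name(argument=value, ...) on one line, values as JSON. apply_moves: Moves the arm, as the interface text tells. Its arguments: {"type":"object","properties":{"increments":{"type":"array"},"grip_force":{"type":"number"}},"required":["increments"]}

```bash
mkdir -p pics; cat > h.py <<'E'
import numpy as np, cv2
from plant import state, snapshot, camera_info
def K(ci,shape=(420,560)):
    f=shape[0]/2/np.tan(np.radians(ci['vfov'])/2)
    return np.array([[f,0,ci['cx']],[0,f,ci['cy']],[0,0,1.]])
def rays(name,px):
    ci=camera_info(name); R=np.array(ci['R']);t=np.array(ci['t'])
    u=cv2.undistortPoints(np.array(px,float).reshape(-1,1,2),K(ci),np.array(ci['dist_coeffs'],float))[:,0]
    d=np.c_[u,np.ones(len(u))]@R
    return -R.T@t,d
def onplane(name,px,z):
    c,d=rays(name,px); s=(z-c[2])/d[:,2]; return c+d*s[:,None]
def cloud(name,depth):
    h,w=depth.shape; vv,uu=np.mgrid[:h,:w]
    c,d=rays(name,np.c_[uu.ravel(),vv.ravel()])
    P=(c+d*depth.ravel()[:,None]).reshape(h,w,3); P[depth<=0]=np.nan
    return P
def proj(name,X):
    ci=camera_info(name); R=np.array(ci['R'])
    return cv2.projectPoints(np.array(X,float).reshape(-1,1,3),cv2.Rodrigues(R)[0],np.array(ci['t'],float),K(ci),np.array(ci['dist_coeffs'],float))[0][:,0]
def save(fn,p,s=1,crop=None):
    if crop: x0,y0,x1,y1=crop; p=p[y0:y1,x0:x1]
    cv2.imwrite('pics/'+fn,cv2.resize(p[...,::-1],None,fx=s,fy=s,interpolation=cv2.INTER_CUBIC))
E
python3 - <<'E'
from h import *
for n in('scene','top'):
    p,d=snapshot(n); np.savez(n+'0.npz',p=p,d=d); save(n+'0.png',p,1.42)
    ci=camera_info(n); print(n,ci, -np.array(ci['R']).T@ci['t'])
print(state())
E
```

```text
scene {'vfov': 54.593958871503254, 'cx': 280.5134053496846, 'cy': 203.31117320649022, 'dist_coeffs': array([0.00124063, 0.        , 0.        , 0.        , 0.        ]), 'R': array([[ 0.69052535,  0.72329364, -0.00458793],
       [ 0.55857547, -0.53727796, -0.63192233],
       [-0.4595304 ,  0.43379569, -0.77501814]]), 't': array([-327.53026626, -325.88356882, 1188.56243739])} [ 954.3790863  -453.78276029  713.72166102]
top {'vfov': 52.985372460310735, 'cx': 281.2705709403993, 'cy': 210.76111417368023, 'dist_coeffs': array([-0.07947943,  0.        ,  0.        ,  0.        ,  0.        ]), 'R': array([[ 0.0275741 , -0.99961909,  0.00115641],
       [-0.98633152, -0.02739553, -0.16247962],
       [ 0.16244941,  0.00333963, -0.98671122]]), 't': array([-87.6404482 , 547.94654571, 951.77575701])} [ 388.25814248  -75.77435749 1028.25931471]
{'time_s': 0.1, 'joint_pos': array([ 1.22659002e+00,  1.31119633e-01,  1.48920949e+00,  7.78917649e-06,
        1.52298527e+00, -8.54188781e-02]), 'dq': array([-4.17170156e-04, -3.97880614e-03, -1.02872329e-03,  2.94913607e-04,
       -3.42435544e-05,  6.63625122e-06]), 'tau': array([ 1.85951627e-03, -5.70939982e+01, -5.01951742e+01, -2.97166230e-05,
        7.79851049e-03,  3.39513872e-05]), 'eef_pos': array([153.46152818, 579.82432386, 403.70728696]), 'tcp_rot': array([ 0.70106286,  0.09064602,  0.70132775, -0.09183432]), 'contact_force': array([-0.24822207, -0.02505702,  0.11370234]), 'torque': array([ 0.01322235, -0.00393805, -0.00283012]), 'opening': 85.47742430991205}
```

View pics/top0.png

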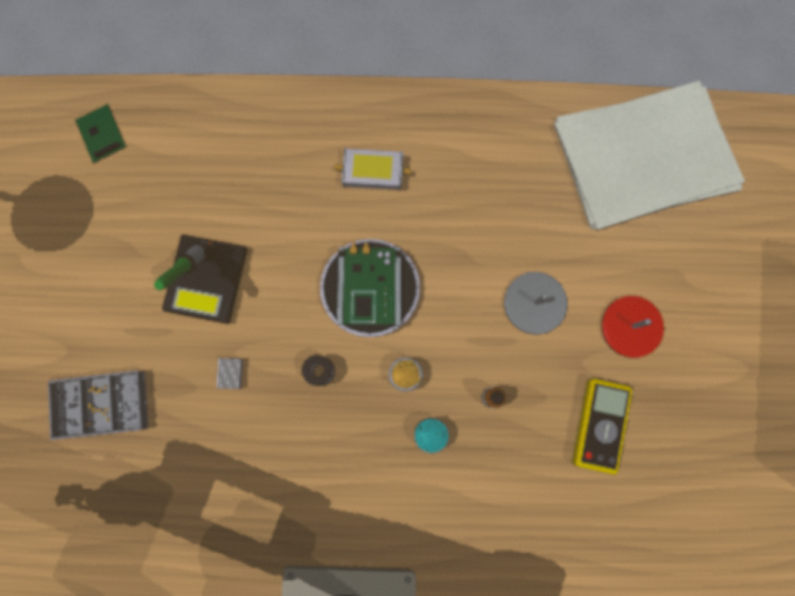

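View pics/scene0.png

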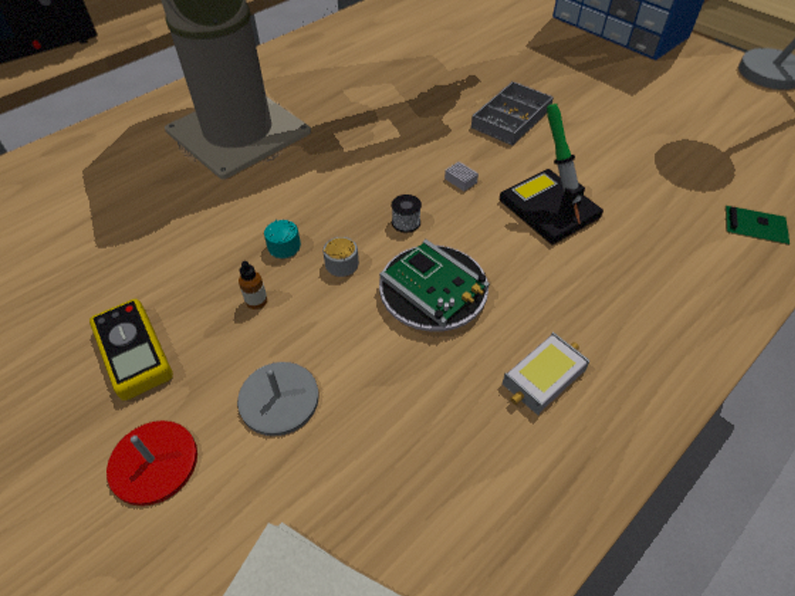

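The top view (at 1.42x) shows these positions:

| Item | Pixel |
|---|---|
| Iron stand | (205,280) |
| Turntable | (371,288), chip (363,306) |
| Grey reel stand | (536,303); the red one is a decoy |
| Heat sink | (230,373) |
| Reel | (318,370) |
| Brass wool cup | (405,374) |
| Flux bottle | (497,397) |
| Multimeter | (604,425) |
| Module box | (373,168) |

The scene view shows the same layout, with a turquoise decoy cup.

```bash
cat > m.py <<'E'
from h import *
import sys
S={n:dict(np.load(n+'0.npz')) for n in('top','scene')}
C={n:cloud(n,S[n]['d']) for n in S}
def seg(n,xy,r,z0,z1):
    P=C[n]; m=(np.hypot(P[...,0]-xy[0],P[...,1]-xy[1])<r)&(P[...,2]>z0)&(P[...,2]<z1)
    return m.astype(np.uint8)
px=lambda a:(np.array(a)/1.42)
objs={'sink':((230,373),22,40,15,30),'reel':((318,370),44,45,38,50),'cup':((405,374),40,45,36,52),'bottle':((497,397),60,35,48,100),'rstand':((536,303),12,70,7,18),
'iron':((205,280),22,110,14,28),'tt':((371,288),36,110,28,44),'meter':((604,425),36,110,20,45),'box':((373,168),30,90,18,36),'teal':((432,435),40,45,32,52)}
if __name__=='__main__':
  for k,(p,h,r,z0,z1) in objs.items():
    xy=onplane('top',[px(p)],h)[0,:2]; print(k,xy.round(1))
    for n in S:
        m=seg(n,xy,r,z0,z1); Q=C[n][m>0]
        if len(Q)<5: print('  ',n,len(Q));continue
        rc=cv2.minAreaRect(Q[:,:2].astype(np.float32)); cc=cv2.minEnclosingCircle(Q[:,:2].astype(np.float32))
        print('  ',n,len(Q),'mean',Q.mean(0).round(1),'z5/50/95',np.percentile(Q[:,2],[5,50,95]).round(1),'rect',[np.round(v,1) for v in rc],'circ',np.round(cc[0],1),round(cc[1],1))
  save('z1.png',S['top']['p'],5,(225,165,300,240)) 
  a=cv2.resize(S['top']['p'][160:245,220:305],None,fx=7,fy=7,interpolation=cv2.INTER_CUBIC)
  save('zt.png',a)
E
python3 m.py
```

```text
sink [420.3 209.1]
   top 277 mean [419.8 212.5  20.5] z5/50/95 [16.  20.5 24.6] rect [array([420.4, 212.3]), array([50.3, 37.8]), np.float64(0.3)] circ [420.8 213.4] 30.3
   scene 201 mean [421.8 210.7  18.9] z5/50/95 [15.7 19.  21.9] rect [array([420.6, 212.1]), array([51.1, 39.7]), np.float64(0.0)] circ [420.6 211.8] 31.3
reel [429.1  57.7]
   top 317 mean [429.7  60.5  44.4] z5/50/95 [41.5 44.4 47.1] rect [array([429.3,  61.1]), array([48.8, 49.9]), np.float64(1.7)] circ [429.6  60.5] 25.9
   scene 220 mean [431.   58.9  42. ] z5/50/95 [39.8 42.  44. ] rect [array([430.1,  59.8]), array([50.2, 50.5]), np.float64(17.3)] circ [430.1  59.5] 26.6
cup [426.9 -85. ]
   top 446 mean [428.  -85.4  43. ] z5/50/95 [38.2 43.3 47.3] rect [array([429.1, -85.7]), array([53.6, 53.8]), np.float64(1.8)] circ [428.1 -85.4] 27.8
   scene 335 mean [431.8 -88.1  41.1] z5/50/95 [36.6 41.4 44.9] rect [array([429.1, -86.6]), array([53.2, 53.6]), np.float64(15.4)] circ [429.3 -87.2] 28.7
bottle [ 393.2 -233.4]
   top 163 mean [ 392.8 -228.3   67.7] z5/50/95 [52.9 61.  90.9] rect [array([ 393.5, -230.8]),
[... 1577 characters left out ...]
c [ 353.1 -418.7] 81.3
box [785.6 -19.4]
   top 1082 mean [787.1 -17.5  28. ] z5/50/95 [22.6 28.1 31.6] rect [array([788.1, -18.5]), array([134.2,  66.6]), np.float64(87.2)] circ [787.8 -18.5] 67.1
   scene 1638 mean [791.5 -21.4  26.1] z5/50/95 [21.7 26.4 28.6] rect [array([790.4, -18.5]), array([137.7,  65.6]), np.float64(87.8)] circ [791.5 -18.5] 68.9
teal [ 329.6 -131.4]
   top 466 mean [ 329.3 -130.    42.8] z5/50/95 [38.  43.  47.1] rect [array([ 329.1, -129.8]), array([52.5, 53.1]), np.float64(1.3)] circ [ 328.9 -130.2] 28.0
   scene 347 mean [ 335.  -133.8   40.5] z5/50/95 [34.7 40.9 44.7] rect [array([ 331.8, -131.6]), array([53.5, 53.3]), np.float64(51.6)] circ [ 329.9 -130.9] 29.2
```

View pics/zt.png

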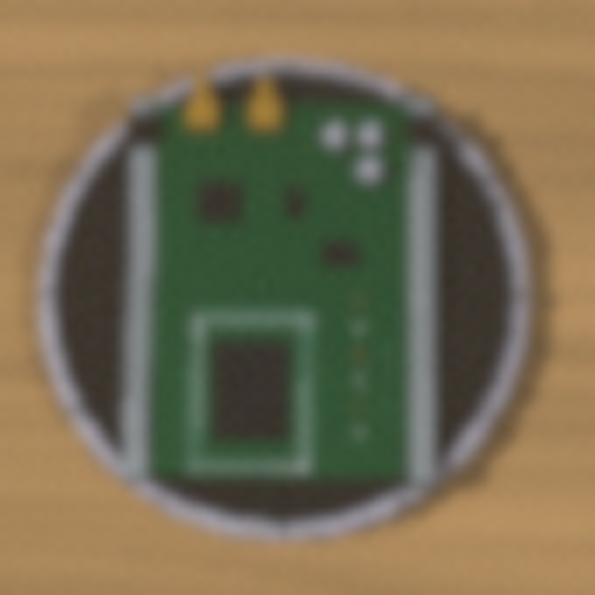

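The zoom shows the board nearly aligned with world x. The white outline runs about (192..314, 312..471) in the crop, with the chip inside it. I'll measure it precisely in both views.

```bash
cat > chip.py <<'E'
from m import *
def board(n,S):
    p=S[n]['p']; hsv=cv2.cvtColor(p,cv2.COLOR_RGB2HSV)
    m=seg(n,(574,-21),84,28,46)
    g=((hsv[...,0]>60)&(hsv[...,0]<90)&(hsv[...,1]>90)&(m>0)).astype(np.uint8)
    dark=((p.max(2)<75)&(m>0)).astype(np.uint8)
    c0=proj(n,[[537,-15,39]])[0]
    k,lab,st,ce=cv2.connectedComponentsWithStats(dark)
    best=min((i for i in range(1,k) if st[i,4]>40),key=lambda i:np.hypot(*(ce[i]-c0)))
    ct=np.argwhere(lab==best)[:,::-1]
    X=onplane(n,ct,39); rc=cv2.minAreaRect(X[:,:2].astype(np.float32))
    print(n,'chip',X.mean(0).round(1),rc,len(ct))
    # outline: pale greenish pixels near chip
    W=onplane(n,np.argwhere(np.ones(p.shape[:2]))[:,::-1],36).reshape(420,560,3)
    R=((abs(W[...,0]-X[:,0].mean())<34)&(abs(W[...,1]-X[:,1].mean())<23))
    pale=R&(p[...,0].astype(int)>95)&(hsv[...,1]<130)
    k,lab,st,ce=cv2.connectedComponentsWithStats(pale.astype(np.uint8)); i=1+np.argmax(st[1:,4])
    Q=W[lab==i]; rc=cv2.minAreaRect(Q[:,:2].astype(np.float32)); print('   outline',rc,len(Q))
    return X
if __name__=='__main__':
    for n in S: board(n,S)
    for n in S:
        for z0,z1 in((40,60),(60,80)):
            Q=C[n][seg(n,(558.5,-309),40,z0,z1)>0]; print(n,'spindle',z0,len(Q),Q.mean(0).round(1) if len(Q) else '')
        Q=C[n][seg(n,(394,-231),25,75,100)>0]; print(n,'cap',len(Q),Q.mean(0).round(1))
    from scipy.spatial.transform import Rotation as R
    q=state()['tcp_rot']; M=R.from_quat(np.r_[q[1:],q[0]]).as_matrix(); print(M.round(3))
    a=[cv2.resize(S['scene']['p'][y:y+70,x:x+95],None,fx=8,fy=8,interpolation=cv2.INTER_CUBIC) for x,y in((258,165),)]
    save('zs.png',a[0])
E
python3 chip.py
```

```text
top chip [539.1 -10.7  39. ] ((538.1089477539062, -11.501920700073242), (36.14347457885742, 26.212846755981445), 2.026216506958008) 169
   outline ((513.96728515625, -28.18044090270996), (2.141857624053955, 5.302638530731201), 28.420625686645508) 4
scene chip [539.1 -13.4  39. ] ((539.7882690429688, -13.243379592895508), (45.46583557128906, 31.260129928588867), 1.3070625066757202) 206
   outline ((563.505126953125, -8.33775520324707), (14.737768173217773, 38.94690704345703), 20.965591430664062) 21
top spindle 40 8 [ 556.3 -304.7   52.3]
top spindle 60 16 [ 557.6 -305.9   71.4]
top cap 66 [ 393.  -229.9   81.2]
scene spindle 40 26 [ 561.  -310.2   49.2]
scene spindle 60 33 [ 560.  -309.4   67.5]
scene cap 57 [ 396.5 -232.5   81.5]
[[-0.001  0.256  0.967]
 [-0.002  0.967 -0.256]
 [-1.    -0.002 -0.   ]]
```

View pics/zs.png

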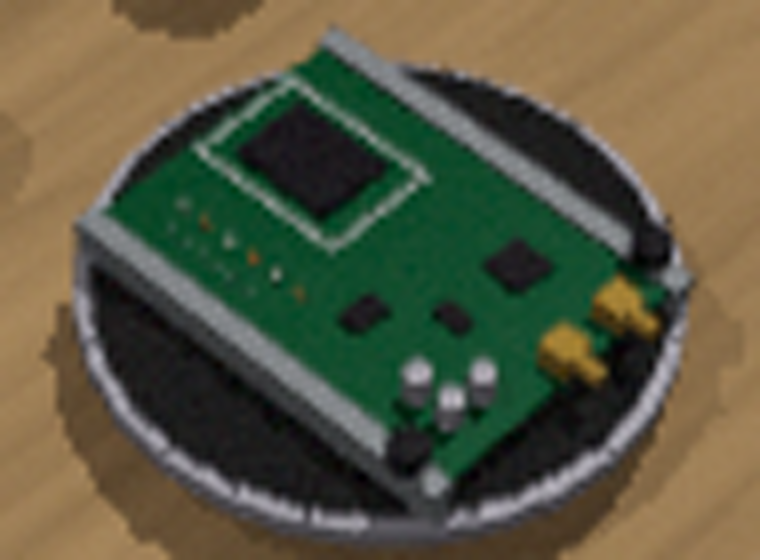

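The scene crop (8x, origin 258,165) shows outline corners at about (196,150), (290,78), (430,178) and (334,248). The rails are low and the chip is dark.

```bash
python3 - <<'E'
from h import *
f=lambda a,s,o:(np.array(a)+.5)/s-.5+np.array(o)
sets={'top':[f([(195,318),(313,318),(309,466),(194,466)],7,(220,160)),f([(142,150),(137,475)],7,(220,160)),f([(425,150),(424,475)],7,(220,160))],
'scene':[f([(196,150),(290,78),(430,178),(334,248)],8,(258,165)),f([(90,222),(425,485)],8,(258,165)),f([(335,40),(680,278)],8,(258,165))]}
for n,(o,r1,r2) in sets.items():
    X=onplane(n,o,36); print(n,X.round(1)[:,:2].tolist(),'c',X.mean(0).round(1)); rc=cv2.minAreaRect(X[:,:2].astype(np.float32)); print(rc)
    for r in(r1,r2):
        Y=onplane(n,r,39); v=Y[1]-Y[0]; print('  rail',Y.round(1)[:,:2].tolist(),np.degrees(np.arctan(v[1]/v[0])))
# iron/foot edges in the calibration
print(proj('top',[[574.5,-21.4,24],[537,-14,36]]))
E
```

```text
top [[563.3, 8.9], [564.5, -31.4], [513.5, -31.8], [512.4, 7.2]] c [538.4 -11.8  36. ]
((538.4191284179688, -11.945991516113281), (50.9776611328125, 40.356483459472656), 1.5843263864517212)
  rail [[621.0, 29.4], [508.4, 26.1]] 1.6489857975649602
  rail [[623.7, -68.1], [511.1, -70.9]] 1.4302757139156077
scene [[513.2, -32.1], [511.8, 6.4], [565.8, 7.5], [565.2, -29.8]] c [539. -12.  36.]
((539.45068359375, -11.922372817993164), (53.93632888793945, 38.43486404418945), 1.975846529006958)
  rail [[514.1, -73.1], [639.0, -71.5]] 0.7485911206454506
  rail [[512.2, 24.1], [639.0, 27.9]] 1.704095695157888
[[260.49269365 201.68188171]
 [256.58976906 216.14282078]]
```

Emit:
apply_moves(increments=[40, -60, 0, 0, 0, -7, 1, 80, -100, 0, 0, 0, -14.8, 1, 120, -140, 0, 0, 0, -14.8, 1, 160, -180, 0, 0, 0, -14.8, 1, 200, -220, 0, 0, 0, -14.8, 1, 240, -260, 0, 0, 0, -14.8, 1, 267, -300, 0, 0, 0, -14.8, 1, 267, -340, -40, 0, 0, -14.8, 1, 267, -368, -80, 0, 0, -14.8, 1, 267, -368, -120, 0, 0, -14.8, 1], grip_force=40)

```text
time_s: 0.93
eef_pos: [397.0, 265.8, 345.4]
tcp_rot: [0.685, 0.182, 0.682, -0.181]
contact_force: [1.9, 0.1, -0.5]
opening: 85.4
```

Emit:
apply_moves(increments=[8, -20, -10, 0, 0, 7, 1, 16, -40, -20, 0, 0, 14, 1, 23.5, -53.7, -30, 0, 0, 21, 1, 23.5, -53.7, -60, 0, 0, 28, 1, 23.5, -53.7, -90, 0, 0, 29.75, 1, 23.5, -53.7, -110, 0, 0, 29.75, 1, 23.5, -53.7, -110, 0, 0, 29.75, 1])

```text
time_s: 1.52
eef_pos: [418.0, 210.9, 230.2]
tcp_rot: [0.705, -0.001, 0.709, -0.0]
contact_force: [-1.5, 0.2, -1.0]
opening: 85.4
```

```bash
python3 - <<'E'
from h import *
for n in('scene','top'):
    p,d=snapshot(n); save(n+'1.png',p,1.42)
print(state())
E
```

```text
{'time_s': 1.6167, 'joint_pos': array([ 3.57967818e-01, -6.75168529e-02,  2.01338182e+00,  1.02960307e-03,
        1.19473712e+00, -1.21390222e+00]), 'dq': array([ 0.00453054, -0.03322267, -0.03994954, -0.00081237,  0.00322696,
       -0.00010546]), 'tau': array([-1.23465601e-01, -3.92091715e+01, -4.24991083e+01, -3.76436685e-03,
       -9.84517741e-02, -2.41006224e-02]), 'eef_pos': array([420.00350447, 211.97769392, 234.91094353]), 'tcp_rot': array([7.07316173e-01, 1.93683812e-04, 7.06896968e-01, 6.85867491e-04]), 'contact_force': array([ 0.23182499, -0.50564785,  0.40004948]), 'torque': array([ 0.04222045, -0.0448451 ,  0.03753313]), 'opening': 85.60543483121333}
```

View pics/scene1.png

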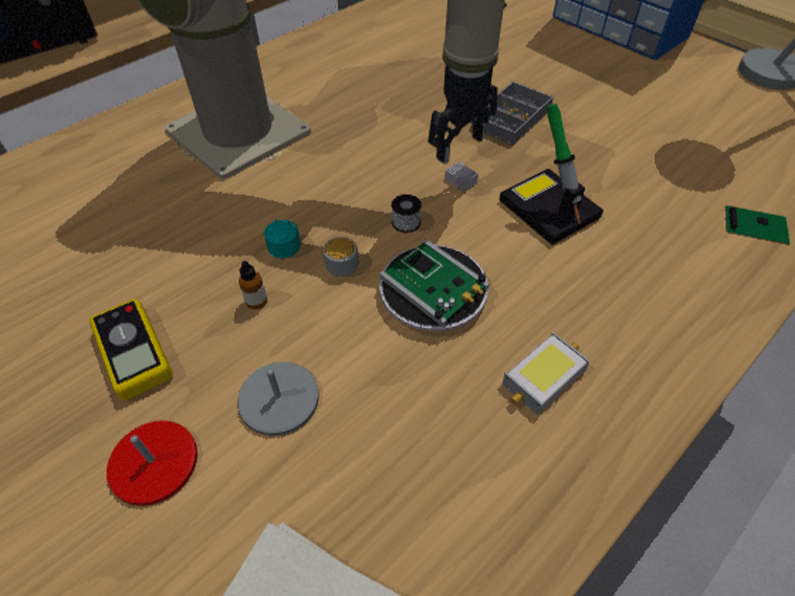

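The gripper hangs over the heat sink at (462,177), jaws along y. I'll descend and grip.

Emit:
apply_moves(increments=[0.5, 0.2, -20, 0, 0, 0, 1, 0.5, 0.2, -40, 0, 0, 0, 1, 0.5, 0.2, -58, 0, 0, 0, 1, 0.5, 0.2, -58, 0, 0, 0, 1, 0.5, 0.2, -58, 0, 0, 0, 0, 0.5, 0.2, -58, 0, 0, 0, 0, 0.5, 0.2, -58, 0, 0, 0, 0, 0.5, 0.2, -58, 0, 0, 0, 0, 0.5, 0.2, -58, 0, 0, 0, 0, 0.5, 0.2, -58, 0, 0, 0, 0], grip_force=30)

```text
time_s: 2.45
eef_pos: [421.5, 212.6, 178.7]
tcp_rot: [0.708, 0.001, 0.706, 0.001]
contact_force: [-1.2, 0.4, 6.6]
opening: 35.2
```

Emit:
apply_moves(increments=[0, 0, 0, 0, 0, 0, 0, 0, 0, 0, 0, 0, 0, 0, 0, 0, 0, 0, 0, 0, 0, 0, 0, 15, 0, 0, 0, 0, 0, 0, 40, 0, 0, 0, 0, 0, 0, 60, 0, 0, 0, 0, 0, 0, 60, 0, 0, 0, 0, 0, 0, 60, 0, 0, 0, 0])

```text
time_s: 3.12
eef_pos: [422.1, 212.8, 239.9]
tcp_rot: [0.709, 0.001, 0.705, 0.001]
contact_force: [-0.5, -0.3, -1.1]
opening: 35.3
```

```bash
python3 - <<'E'
from h import *
p,d=snapshot('scene'); s=state(); print(s['eef_pos'],s['opening'],s['contact_force'],s['tcp_rot']); save('s2.png',p,4,(290,50,410,180))
E
```

```text
[421.39727157 212.54712989 238.54591444] 35.77979845891449 [ 0.02095573  0.10217313 -2.09274744] [7.08443123e-01 6.15959749e-04 7.05766733e-01 1.13187255e-03]
```

View pics/s2.png

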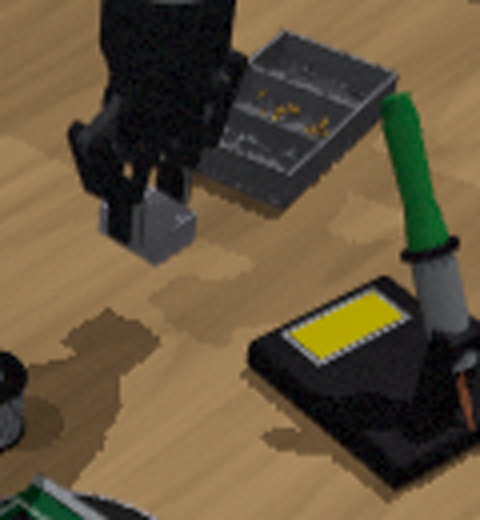

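Held and lifted. The crop shows the sink at (150,230) between the fingers, level. Next I'll move it over the chip.

Emit:
apply_moves(increments=[12, -24, 10, 0, 0, 0, 0, 25, -49, 15, 0, 0, 0.5, 0, 39, -74, 15, 0, 0, 1.4, 0, 53, -101, 15, 0, 0, 1.4, 0, 67, -128, 15, 0, 0, 1.4, 0, 81, -155, 15, 0, 0, 1.4, 0, 94, -180, 15, 0, 0, 1.4, 0, 106, -204, 15, 0, 0, 1.4, 0, 114, -218, 15, 0, 0, 1.4, 0, 117.8, -224.4, 15, 0, 0, 1.4, 0])

```text
time_s: 4.0
eef_pos: [539.4, -13.6, 252.1]
tcp_rot: [0.708, -0.007, 0.706, 0.009]
contact_force: [-0.9, -0.2, -0.7]
opening: 35.0
```

Emit:
apply_moves(increments=[0, 0, 0, 0, 0, 0, 0, 0, 0, 0, 0, 0, 0, 0, 0, 0, 0, 0, 0, 0, 0])

```text
time_s: 4.25
eef_pos: [538.7, -12.5, 251.3]
tcp_rot: [0.707, -0.007, 0.707, 0.01]
contact_force: [-0.6, 0.2, 0.4]
opening: 35.1
```

```bash
python3 - <<'E'
from h import *
for n in('scene','top'):
    p,d=snapshot(n); np.savez(n+'3.npz',p=p,d=d)
s=state(); print(s['eef_pos'],s['opening'],s['contact_force'],s['tcp_rot'])
p=np.load('scene3.npz')['p']; save('s3.png',p,6,(250,110,370,205))
E
```

```text
[538.89923334 -12.42956996 251.81006407] 34.98199667093642 [ 0.37417731  0.70685676 -0.49766798] [ 0.70741529 -0.00761998  0.70669104  0.00965989]
```

View pics/s3.png

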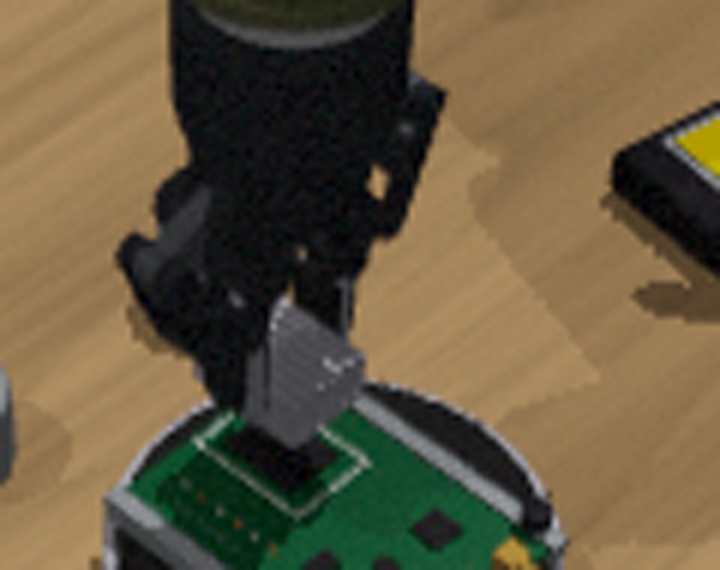

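The crop shows the sink at (300,380) above the chip, but it looks possibly tilted in the grip. I'll check it against the depth data and the expected box corners.

```bash
python3 - <<'E'
from h import *
n='scene'; D=np.load(n+'3.npz'); p=D['p'].copy(); P=cloud(n,D['d'])
c=np.array([538.3,-12.4]); a=np.radians(1.4); z0=251.8-177.5
X=[]
for z in(z0,z0+22):
    for sx,sy in((1,1),(1,-1),(-1,-1),(-1,1)):
        v=np.array([25*sx,18*sy]); X.append([c[0]+v[0]*np.cos(a)-v[1]*np.sin(a),c[1]+v[0]*np.sin(a)+v[1]*np.cos(a),z])
q=proj(n,X); big=cv2.resize(p[110:205,250:370],None,fx=6,fy=6,interpolation=cv2.INTER_CUBIC)
Q=((q-[250,110]+.5)*6-.5).round().astype(int)
for i in range(4):
    for A,B in((i,(i+1)%4),(4+i,4+(i+1)%4),(i,4+i)): cv2.line(big,tuple(map(int,Q[A])),tuple(map(int,Q[B])),(255,0,0) if A<4 and B<4 else (255,255,0),1)
save('s3o.png',big)
hsv=cv2.cvtColor(p,cv2.COLOR_RGB2HSV)
m=(abs(P[...,0]-538)<40)&(abs(P[...,1]+12)<14)&(P[...,2]>60)&(P[...,2]<115)&(p.max(2)>75)
Q=P[m]; print(len(Q),Q.min(0),Q.max(0))
# end face: x vs z
for z in range(64,112,5):
    s=Q[abs(Q[:,2]-z)<2.5]; 
    if len(s): print(z,len(s),np.percentile(s[:,0],[5,50,95]).round(1),np.percentile(s[:,1],[5,95]).round(1))
E
```

```text
129 [522.55777492 -25.7540746   70.63587858] [563.42475511   1.93236105  95.54879835]
69 1 [561.9 561.9 561.9] [-16.8 -16.8]
74 7 [559.9 561.9 563.1] [-17.4   0.9]
79 2 [562.6 562.7 562.9] [-24.3 -24.1]
89 43 [525.8 546.2 560.2] [-20.    1.5]
94 76 [530.1 546.2 560. ] [-24.6   1.6]
```

View pics/s3o.png

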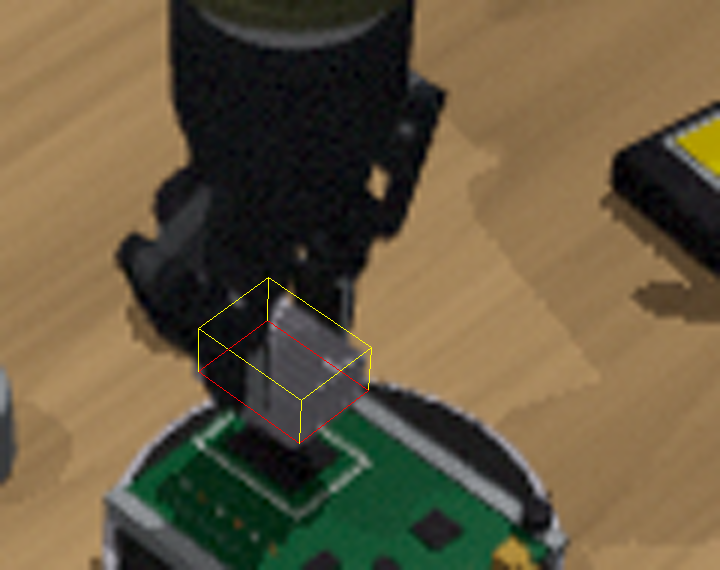

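The depth data shows the top flat at about z 94 from x 526 to 560, so the sink is level and matches the box. I'll lower it gently.

Emit:
apply_moves(increments=[0.3, 0.5, -10, 0, 0, 0, 0, 0.3, 0.5, -20, 0, 0, 0, 0, 0.3, 0.5, -28, 0, 0, 0, 0, 0.3, 0.5, -31, 0, 0, 0, 0, 0.3, 0.5, -32, 0, 0, 0, 0, 0.3, 0.5, -33, 0, 0, 0, 0, 0.3, 0.5, -33, 0, 0, 0, 0, 0.3, 0.5, -33, 0, 0, 0, 0])

```text
time_s: 5.02
eef_pos: [539.4, -12.0, 219.2]
tcp_rot: [0.708, -0.008, 0.706, 0.01]
contact_force: [-0.8, 0.8, -0.9]
opening: 35.3
```

```bash
python3 - <<'E'
from h import *
for i in range(4):
    p,d=snapshot('scene'); s=state(); print(s['eef_pos'],s['opening'],s['contact_force'],s['tcp_rot'])
E
```

```text
[539.46267592 -12.03908603 219.28011236] 35.34713476312075 [-0.50016419  0.43819454 -1.55945922] [ 0.70769635 -0.00763358  0.70641059  0.00957503]
[539.4582023  -12.03645286 219.29315668] 35.63416337231954 [ 0.66203338 -0.43924429 -0.87049419] [ 0.7077172  -0.00763466  0.70638979  0.00956729]
[539.43852834 -12.02186979 219.27764199] 35.19431043477718 [ 0.29496999  0.59943873 -0.42701523] [ 0.70770783 -0.00764327  0.70639891  0.00958117]
[539.37908773 -12.0035145  219.18106312] 35.17037453952206 [ 0.8240326  -0.24830187 -0.64683893] [ 0.70763782 -0.00763644  0.70646878  0.00960495]
```

Emit:
apply_moves(increments=[-0.2, 0, -0.8, 0, 0, 0, 0, -0.2, 0, -0.8, 0, 0, 0, 0, -0.2, 0, -0.8, 0, 0, 0, 0])

```text
time_s: 5.47
eef_pos: [539.2, -12.0, 218.4]
tcp_rot: [0.708, -0.008, 0.706, 0.01]
contact_force: [-0.4, 0.3, -1.0]
opening: 35.3
```

Emit:
apply_moves(increments=[0, 0, -0.7, 0, 0, 0, 0, 0, 0, -0.7, 0, 0, 0, 0, 0, 0, -0.7, 0, 0, 0, 0])

```text
time_s: 5.72
eef_pos: [539.2, -12.0, 217.7]
tcp_rot: [0.708, -0.008, 0.706, 0.01]
contact_force: [-0.5, -0.6, -1.0]
opening: 35.7
```

Emit:
apply_moves(increments=[0, 0, -0.6, 0, 0, 0, 0, 0, 0, -0.6, 0, 0, 0, 0, 0, 0, -0.6, 0, 0, 0, 0])

```text
time_s: 5.97
eef_pos: [539.3, -12.0, 217.7]
tcp_rot: [0.708, -0.008, 0.706, 0.01]
contact_force: [-3.3, 0.3, 6.0]
opening: 35.2
```

Contact at about TCP 217.5. I'll ease off slightly and open gently.

Emit:
apply_moves(increments=[0, 0, 0.2, 0, 0, 0, 0, 0, 0, 0.2, 0, 0, 0, 0, 0, 0, 0.2, 0, 0, 0, 0.5, 0, 0, 0.2, 0, 0, 0, 0.65, 0, 0, 0.2, 0, 0, 0, 0.65, 0, 0, 0.2, 0, 0, 0, 0.65, 0, 0, 15, 0, 0, 0, 0.65, 0, 0, 40, 0, 0, 0, 0.65, 0, 0, 75, 0, 0, 0, 1, 0, 0, 110, 0, 0, 0, 1])

```text
time_s: 6.8
eef_pos: [538.5, -11.9, 327.8]
tcp_rot: [0.707, -0.008, 0.707, 0.01]
contact_force: [1.6, -0.1, 0.3]
opening: 77.6
```

Emit:
apply_moves(increments=[-30, 20, 0, 0, 0, -1.5, 1, -60, 40, 0, 0, 0, -1.5, 1, -90, 60, 0, 0, 0, -1.5, 1, -108.5, 72, -20, 0, 0, -1.5, 1, -108.5, 72, -60, 0, 0, -1.5, 1, -108.5, 72, -80, 0, 0, -1.5, 1, -108.5, 72, -80, 0, 0, -1.5, 1])

```text
time_s: 7.38
eef_pos: [427.3, 60.3, 243.2]
tcp_rot: [0.704, 0.001, 0.71, 0.001]
contact_force: [-1.5, -0.4, -1.5]
opening: 85.2
```

```bash
python3 - <<'E'
from h import *
for n in('scene','top'):
    p,d=snapshot(n); np.savez(n+'4.npz',p=p,d=d)
    P=cloud(n,d); m=(np.hypot(P[...,0]-538,P[...,1]+12)<40)&(P[...,2]>52)&(P[...,2]<68); Q=P[m]
    print(n,len(Q),Q.mean(0),cv2.minAreaRect(Q[:,:2].astype(np.float32)))
s=state(); print(s['eef_pos'],s['opening'],s['contact_force'],s['tcp_rot'])
a=[cv2.resize(x,(400,400),interpolation=cv2.INTER_CUBIC) for x in (np.load('scene4.npz')['p'][160:230,255:345],np.load('top4.npz')['p'][165:240,225:300])]
save('z4.png',np.hstack(a))
E
```

```text
scene 324 [539.75873262 -14.94435715  57.75366152] ((538.8843994140625, -14.423355102539062), (51.554927825927734, 38.670555114746094), 1.4610475301742554)
top 181 [537.71877335 -12.91843698  60.65662159] ((538.2021484375, -12.862714767456055), (49.3914794921875, 35.106544494628906), 1.9115709066390991)
[429.86438596  60.05285636 247.80158869] 85.60444475097376 [-0.2516     -0.32088733  0.96802428] [7.06222288e-01 1.71523727e-03 7.07987943e-01 4.59224422e-04]
```

View pics/z4.png

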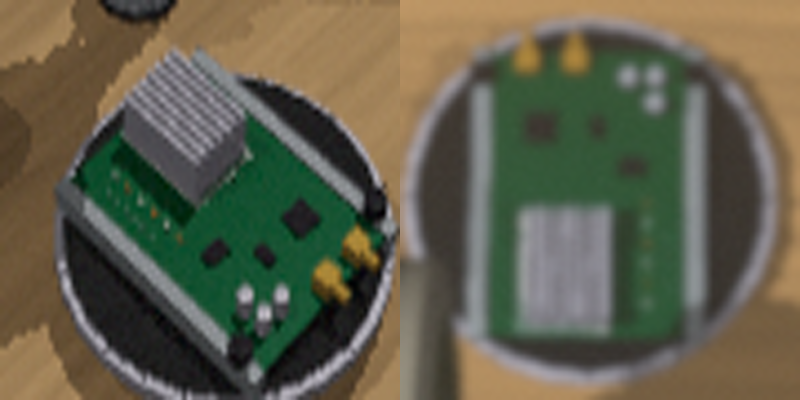

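The sink sits on the chip, and a sliver of white line shows at its +x end, around (235,165). I'll take a sharper before/after comparison to judge the offset and any board rotation.

```bash
python3 - <<'E'
from h import *
A=np.load('scene0.npz')['p'][165:235,258:353]; B=np.load('scene4.npz')['p'][165:235,258:353]
T=np.load('top0.npz')['p'][205:240,235:280];U=np.load('top4.npz')['p'][205:240,235:280]
save('z5.png',np.vstack([cv2.resize(B,None,fx=7,fy=7,interpolation=cv2.INTER_CUBIC)]))
# board rotation: feature shift on the far half
g=lambda n,k:cv2.cvtColor(np.load(f'{n}{k}.npz')['p'],cv2.COLOR_RGB2GRAY)
for n,win in(('scene',(300,195,345,228)),('top',(245,172,290,202))):
    x0,y0,x1,y1=win; a=g(n,0)[y0:y1,x0:x1].astype(np.float32);b=g(n,4)[y0:y1,x0:x1].astype(np.float32)
    print(n,cv2.phaseCorrelate(a,b,cv2.createHanningWindow(a.shape[::-1],cv2.CV_32F)))
E
```

```text
scene ((0.5253843782689138, 0.15830210318934235), 1.0002370875558735)
top ((0.4270143348836726, 0.14772115989956092), 0.9271333281199138)
```

View pics/z5.png

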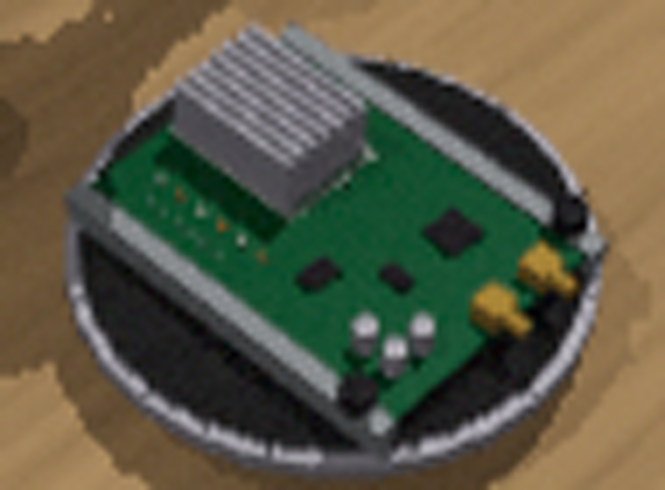

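The outline's +x corner shows at (372,155) and the sink base corner is at (290,218), so the sink may be about 1–2 mm toward -y. I'll quantify it with control patches to rule out camera jitter.

```bash
python3 - <<'E'
from h import *
g=lambda n,k:cv2.cvtColor(np.load(f'{n}{k}.npz')['p'],cv2.COLOR_RGB2GRAY)
W={'scene':{'board':(300,195,345,228),'box':(350,230,418,292),'meter':(60,205,122,282),'iron':(350,118,425,172),'rim':(262,215,300,236)},'top':{'board':(245,172,290,202),'box':(232,98,294,138),'meter':(402,262,450,336),'iron':(110,162,178,230)}}
for n in W:
  for k,(x0,y0,x1,y1) in W[n].items():
    a=g(n,0)[y0:y1,x0:x1].astype(np.float32);b=g(n,4)[y0:y1,x0:x1].astype(np.float32)
    print(n,k,np.round(cv2.phaseCorrelate(a,b,cv2.createHanningWindow(a.shape[::-1],cv2.CV_32F))[0],2))
  D=np.load(n+'4.npz');p=D['p'];P=cloud(n,D['d']);hsv=cv2.cvtColor(p,cv2.COLOR_RGB2HSV)
  m=((np.hypot(P[...,0]-538,P[...,1]+13)<38)&(P[...,2]>51)&(P[...,2]<70)&(hsv[...,1]<60)).astype(np.uint8)
  zb=58.5 if n=='scene' else 61
  X=onplane(n,np.argwhere(m)[:,::-1],61); print(n,'sinktop',X.mean(0).round(1),cv2.minAreaRect(X[:,:2].astype(np.float32)))
# profile: from scene, row of points along y across +x end of outline  (world z=36)
D0,D4=[np.load(f'scene{k}.npz')['p'].astype(np.float32) for k in(0,4)]
for x in(566,564):
  for y in range(-40,16,4): pass
def samp(p,X): 
  q=proj('scene',X).astype(np.float32); return cv2.remap(p,q[:,0].reshape(1,-1),q[:,1].reshape(1,-1),cv2.INTER_LINEAR)[0].round().astype(int)
ys=np.arange(-40,20,2.)
for x in (560,550,540): 
  L=[[x,y,36] for y in ys if y<-15]; print(x,'before',samp(D0,L)[:,0].tolist(),'after',samp(D4,L)[:,0].tolist())
xs=np.arange(555,575,1.)
for y in(-25,-12,0,4): L=[[x,y,36] for x in xs]; print(y,'before',samp(D0,L)[:,0].tolist(),'after',samp(D4,L)[:,0].tolist())
E
```

```text
scene board [0.53 0.16]
scene box [0.01 0.03]
scene meter [-0.05  0.07]
scene iron [ 0.45 -0.08]
scene rim [-0.07 -0.16]
scene sinktop [542.2 -17.5  61. ] ((541.9295654296875, -17.864593505859375), (53.85175323486328, 42.2646369934082), 1.4381543397903442)
top board [0.43 0.15]
top box [-0.01  0.04]
top meter [-0.05  0.45]
top iron [-0.03 -0.13]
top sinktop [537.5 -13.   61. ] ((537.1458740234375, -12.98729133605957), (49.3838005065918, 34.95439147949219), 1.58319091796875)
560 before [13, 8, 12, 25, 73, 87, 48, 24, 8, 16, 20, 23, 12] after [1, 8, 3, 6, 35, 67, 75, 69, 65, 66, 65, 65, 68]
550 before [7, 8, 9, 26, 71, 92, 50, 20, 19, 28, 28, 28, 27] after [1, 5, 4, 14, 50, 82, 79, 79, 78, 77, 77, 77, 90]
540 before [9, 7, 8, 13, 79, 101, 52, 21, 16, 24, 27, 27, 27] after [7, 5, 6, 4, 47, 76, 78, 79, 76, 76, 77, 85, 121]
-25 before [10, 9, 10, 10, 8, 12, 24, 38, 58, 80, 85, 74, 49, 23, 13, 13, 12, 11, 11, 12] after [76, 76, 74, 72, 69, 67, 62, 55, 49, 50, 54, 52, 41, 25, 17, 18, 18, 17, 17, 17]
-12 before [17, 17, 17, 18, 21, 20, 27, 37, 68, 105, 105, 71, 38, 15, 13, 14, 16, 14, 11, 8] after [67, 67, 67, 68, 69, 66, 58, 49, 49, 55, 54, 44, 32, 19, 17, 15, 11, 11, 16, 18]
0 before [15, 12, 12, 13, 14, 21, 36, 53, 73, 94, 87, 60, 25, 13, 12, 12, 15, 17, 16, 18] after [66, 68, 68, 69, 69, 65, 56, 45, 36, 43, 41, 29, 13, 9, 9, 10, 10, 10, 14, 15]
4 before [11, 12, 31, 33, 23, 41, 58, 75, 85, 91, 77, 52, 25, 12, 13, 16, 20, 19, 18, 18] after [64, 64, 66, 68, 68, 64, 60, 54, 68, 78, 73, 49, 24, 14, 14, 14, 12, 12, 11, 7]
```

```bash
cat > prof.py <<'E'
from h import *
from scipy.ndimage import gaussian_filter1d
def samp(n,k,X):
  p=np.load(f'{n}{k}.npz')['p'].astype(np.float32).mean(2)
  q=proj(n,X).astype(np.float32); return cv2.remap(p,q[:,0].reshape(1,-1),q[:,1].reshape(1,-1),cv2.INTER_LINEAR)[0]
def line(n,k,c,u,rng,z,w,half):
  # mean profile along u through c, averaged over +-half across
  c=np.array(c,float);u=np.array(u,float);u/=np.linalg.norm(u);v=np.array([-u[1],u[0]])
  s=np.arange(rng[0],rng[1],.25)
  return s,np.mean([samp(n,k,[[*(c+u*a+v*b),z] for a in s]) for b in np.linspace(-half,half,w)],0)
a=np.radians(1.5);ux=(np.cos(a),np.sin(a));uy=(-np.sin(a),np.cos(a))
def edges(s,f): g=np.gradient(gaussian_filter1d(f,3),s); return round(s[np.argmax(g)],2),round(s[np.argmin(g)],2)
E
cat > rot.py <<'E'
from prof import *
import sys
K=sys.argv[1]
for n in('top','scene'):
  for xo in(-20,90):   # rail cross profiles
    for y0 in(40,-58):
      r=[]
      for k in ('0',K):
        s,f=line(n,k,(538.5+xo,-12+y0+xo*.026),uy,(-14,14),38,9,6); r.append(f-f.mean())
      l=[((r[0][8:-8]-r[1][8+d:len(r[1])-8+d])**2).mean() for d in range(-8,9)]; print(n,'rail x',xo,'y',y0,'shift',(np.argmin(l)-8)*.25)
E
cat > off.py <<'E'
from prof import *
import sys
K=sys.argv[1]
c=(538.5,-12)
for nm,u,h in(('x',ux,10),('y',uy,14)):
  lo,hi=((15,35),(-35,-15)) if nm=='x' else ((10,26),(-26,-10))
  pk=[]
  for r in(lo,hi):
    s,f=line('top','0',c,u,r,36,9,h); f=f-np.median(f); f=np.clip(f,0,None); pk.append(round((s*f**3).sum()/(f**3).sum(),2))
  print(nm,'top outline lines',pk,'centre',np.mean(pk))
  e=[]
  for r in(lo,hi):
    s,f=line('top',K,c,u,r,61,9,h); e.append(edges(s,f)[1 if r==lo else 0])
  print('   sink top edges',e,'centre',np.mean(e))
E
python3 rot.py 4; python3 off.py 4
```

```text
top rail x -20 y 40 shift -1.25
top rail x -20 y -58 shift 0.0
top rail x 90 y 40 shift -0.25
top rail x 90 y -58 shift 0.0
scene rail x -20 y 40 shift 2.0
scene rail x -20 y -58 shift -0.5
scene rail x 90 y 40 shift 0.0
scene rail x 90 y -58 shift 0.0
x top outline lines [np.float64(25.4), np.float64(-25.49)] centre -0.04499999999999993
   sink top edges [np.float64(24.75), np.float64(-31.75)] centre -3.5
y top outline lines [np.float64(19.54), np.float64(-17.59)] centre 0.9749999999999996
   sink top edges [np.float64(20.0), np.float64(-21.25)] centre -0.625
```

Far rail shift is 0.25 mm or less, so the turntable has not turned. Both views put the sink about 1 mm (x) and 1.6 mm (y) short of the outline centre. I'll regrip at the same spot, lift a little, shift and set it down.

Emit:
apply_moves(increments=[25, -18, 10, 0, 0, 1.5, 1, 55, -36, 10, 0, 0, 1.5, 1, 82, -54, 10, 0, 0, 1.5, 1, 109.3, -72, 10, 0, 0, 1.5, 0.65, 109.3, -72, 5, 0, 0, 1.5, 0.65, 109.3, -72, 0, 0, 0, 1.5, 0.65, 109.3, -72, 0, 0, 0, 1.5, 0.65, 109.3, -72, 0, 0, 0, 1.5, 0.65])

```text
time_s: 8.15
eef_pos: [538.8, -11.6, 248.1]
tcp_rot: [0.706, -0.008, 0.708, 0.01]
contact_force: [0.2, 0.6, 0.0]
opening: 55.3
```

```bash
python3 - <<'E'
from h import *
snapshot('scene'); s=state(); print(s['eef_pos'],s['opening'],s['contact_force'],s['tcp_rot'])
E
```

```text
[538.74473577 -11.47296788 248.32569672] 55.50595009566893 [ 0.33083065 -0.66607252  0.36811141] [ 0.70617595 -0.00768985  0.70792515  0.00991799]
```

Emit:
apply_moves(increments=[0.4, -0.5, -12, 0, 0, 0, 0.65, 0.4, -0.5, -24, 0, 0, 0, 0.65, 0.4, -0.5, -29.3, 0, 0, 0, 0.65, 0.4, -0.5, -29.3, 0, 0, 0, 0.65, 0.4, -0.5, -29.3, 0, 0, 0, 0.5, 0.4, -0.5, -29.3, 0, 0, 0, 0.45, 0.4, -0.5, -29.3, 0, 0, 0, 0.42, 0.4, -0.5, -29.3, 0, 0, 0, 0.38, 0.4, -0.5, -29.3, 0, 0, 0, 0, 0.4, -0.5, -29.3, 0, 0, 0, 0], grip_force=20)

```text
time_s: 9.03
eef_pos: [539.4, -12.0, 219.4]
tcp_rot: [0.706, -0.008, 0.708, 0.01]
contact_force: [-0.1, -0.0, 1.2]
opening: 35.3
```

Emit:
apply_moves(increments=[0, 0, 0, 0, 0, 0, 0, 0, 0, 1.5, 0, 0, 0, 0, 0, 0, 3, 0, 0, 0, 0, 0, 0, 3, 0, 0, 0, 0, 0, 0, 3, 0, 0, 0, 0])

```text
time_s: 9.45
eef_pos: [539.4, -12.0, 222.6]
tcp_rot: [0.707, -0.008, 0.708, 0.01]
contact_force: [-0.3, -0.2, -1.1]
opening: 35.3
```

```bash
python3 - <<'E'
from h import *
snapshot('scene'); s=state(); print(s['eef_pos'],s['opening'],s['contact_force'],s['tcp_rot'])
E
```

```text
[539.3549699  -12.00874032 222.44594536] 35.726022058990694 [-0.15778315 -0.23563004 -0.45831633] [ 0.70644822 -0.00770407  0.70765396  0.0098704 ]
```

Emit:
apply_moves(increments=[1, 1.6, 0, 0, 0, 0, 0, 1, 1.6, -1.5, 0, 0, 0, 0, 1, 1.6, -2.8, 0, 0, 0, 0, 1, 1.6, -2.8, 0, 0, 0, 0, 1, 1.6, -2.8, 0, 0, 0, 0, 1, 1.6, -2.8, 0, 0, 0, 0.5, 1, 1.6, -2.8, 0, 0, 0, 0.65, 1, 1.6, -2.8, 0, 0, 0, 0.65, 1, 1.6, 15, 0, 0, 0, 0.65, 1, 1.6, 45, 0, 0, 0, 0.65])

```text
time_s: 10.33
eef_pos: [538.4, -10.2, 264.1]
tcp_rot: [0.704, -0.007, 0.71, 0.01]
contact_force: [0.3, -0.9, 0.7]
opening: 55.2
```

Emit:
apply_moves(increments=[-10, 0, 35, 0, 0, 0, 1, -40, 20, 40, 0, 0, -1.5, 1, -70, 45, 40, 0, 0, -1.5, 1, -100, 65, 20, 0, 0, -1.5, 1, -110.5, 71.5, 0, 0, 0, -1.5, 1, -110.5, 71.5, -10, 0, 0, -1.5, 1, -110.5, 71.5, -10, 0, 0, -1.5, 1])

```text
time_s: 10.92
eef_pos: [426.6, 61.5, 251.9]
tcp_rot: [0.703, 0.001, 0.711, 0.001]
contact_force: [-0.3, -0.7, 0.6]
opening: 85.5
```

```bash
python3 - <<'E'
from h import *
for n in('scene','top'):
    p,d=snapshot(n); np.savez(n+'6.npz',p=p,d=d)
    P=cloud(n,d); m=(np.hypot(P[...,0]-538,P[...,1]+12)<40)&(P[...,2]>52)&(P[...,2]<68); Q=P[m]
    print(n,len(Q),Q.mean(0),cv2.minAreaRect(Q[:,:2].astype(np.float32)))
s=state(); print(s['eef_pos'],s['opening'],s['contact_force'],s['tcp_rot'])
save('z6.png',np.load('scene6.npz')['p'],7,(258,165,353,235))
E
python3 rot.py 6; python3 off.py 6
```

```text
scene 329 [540.94264245 -13.3468311   57.65548292] ((539.3145751953125, -12.348888397216797), (38.5742073059082, 52.139930725097656), 89.80670928955078)
top 194 [540.02433031 -12.56727224  60.03365538] ((539.935791015625, -12.568273544311523), (50.09617233276367, 35.03716278076172), 1.8502435684204102)
[428.70205182  60.92428138 254.62885026] 85.33035520600444 [0.16011568 0.41352998 0.45588726] [0.70404355 0.00194009 0.71015366 0.00083679]
top rail x -20 y 40 shift -0.5
top rail x -20 y -58 shift 0.25
top rail x 90 y 40 shift -0.25
top rail x 90 y -58 shift 0.0
scene rail x -20 y 40 shift -1.5
scene rail x -20 y -58 shift -0.25
scene rail x 90 y 40 shift 0.0
scene rail x 90 y -58 shift 0.0
x top outline lines [np.float64(25.4), np.float64(-25.49)] centre -0.04499999999999993
   sink top edges [np.float64(26.75), np.float64(-32.0)] centre -2.625
y top outline lines [np.float64(19.54), np.float64(-17.59)] centre 0.9749999999999996
   sink top edges [np.float64(20.25), np.float64(-19.5)] centre 0.375
```

View pics/z6.png

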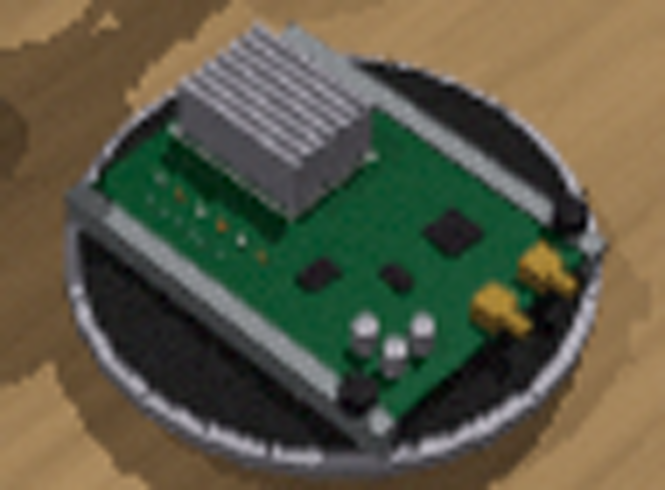

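Now thin outline lines show evenly under both visible sides, at (290,215), (370,157) and (172,130), and the far rails haven't shifted. Next is the reel. I'll also take out 0.5° of tool tilt that has built up.

Emit:
apply_moves(increments=[1.1, -0.8, -20, 0, -0.5, -0.2, 1, 1.1, -0.8, -45, 0, -0.5, -0.2, 1, 1.1, -0.8, -65, 0, -0.5, -0.2, 1, 1.1, -0.8, -78, 0, -0.5, -0.2, 1, 1.1, -0.8, -78, 0, -0.5, -0.2, 1, 1.1, -0.8, -78, 0, -0.5, -0.2, 0, 1.1, -0.8, -78, 0, -0.5, -0.2, 0, 1.1, -0.8, -78, 0, -0.5, -0.2, 0, 1.1, -0.8, -78, 0, -0.5, -0.2, 0, 1.1, -0.8, -78, 0, -0.5, -0.2, 0], grip_force=60)

```text
time_s: 11.85
eef_pos: [431.3, 60.1, 178.9]
tcp_rot: [0.708, 0.003, 0.706, -0.0]
contact_force: [-0.9, 0.5, 6.3]
opening: 50.9
```

Emit:
apply_moves(increments=[0, 0, 0, 0, 0, 0, 0, 0, 0, 0, 0, 0, 0, 0, 0, 0, 10, 0, 0, 0, 0, 0, 0, 35, 0, 0, 0, 0, 0, 0, 65, 0, 0, 0, 0, 0, 0, 100, 0, 0, 0, 0, 0, 0, 110, 0, 0, 0, 0, 0, 0, 110, 0, 0, 0, 0, 0, 0, 110, 0, 0, 0, 0])

```text
time_s: 12.6
eef_pos: [431.3, 60.1, 289.1]
tcp_rot: [0.709, 0.003, 0.705, -0.0]
contact_force: [0.7, -0.0, -3.6]
opening: 51.1
```

```bash
python3 - <<'E'
from h import *
snapshot('scene'); s=state(); print(s['eef_pos'],s['opening'],s['contact_force'],s['tcp_rot'])
E
```

```text
[430.68884343  60.08716042 287.65568917] 50.85052625287504 [-0.81291627 -0.74067955 -3.60226889] [ 7.07940011e-01  3.21218551e-03  7.06265164e-01 -3.75399659e-04]
```

Reel held at 51 mm with about 3 N of weight. Moving it above the spindle.

Emit:
apply_moves(increments=[10, -30, 5, 0, 0, 0, 0, 20, -60, 5, 0, 0, 0, 0, 30, -92, 5, 0, 0, 0, 0, 42, -125, 5, 0, 0, 0, 0, 54, -158, 5, 0, 0, 0, 0, 66, -190, 5, 0, 0, 0, 0, 78, -223, 5, 0, 0, 0, 0, 90, -256, 5, 0, 0, 0, 0, 101, -288, 5, 0, 0, 0, 0, 111, -318, 5, 0, 0, 0, 0])

```text
time_s: 13.48
eef_pos: [541.1, -259.4, 289.1]
tcp_rot: [0.706, 0.004, 0.708, 0.0]
contact_force: [0.6, -0.7, -2.4]
opening: 50.9
```

```bash
python3 - <<'E'
from h import *
snapshot('scene'); s=state(); print(s['eef_pos'],s['opening'],s['contact_force'],s['tcp_rot'])
E
```

```text
[ 541.71755929 -264.0516162   289.22095048] 51.06326251579729 [-5.58585658 -1.79016234 -0.73633661] [ 0.70691352  0.00373611  0.70728798 -0.00174208]
```

Emit:
apply_moves(increments=[9, -22, 0, 0, 0, 0, 0, 15, -38, 0, 0, 0, 0, 0, 17.8, -45, 0, 0, 0, 0, 0, 17.8, -45, 0, 0, 0, 0, 0, 17.8, -45, 0, 0, 0, 0, 0])

```text
time_s: 13.95
eef_pos: [559.0, -308.4, 287.2]
tcp_rot: [0.706, 0.005, 0.708, -0.001]
contact_force: [0.0, -0.3, -2.7]
opening: 50.9
```

```bash
python3 - <<'E'
from h import *
for n in('scene','top'):
    p,d=snapshot(n); np.savez(n+'7.npz',p=p,d=d)
    P=cloud(n,d); m=(np.hypot(P[...,0]-558,P[...,1]+309)<60)
    for z0,z1 in((95,125),(135,175)):
        Q=P[m&(P[...,2]>z0)&(P[...,2]<z1)]
        if len(Q)>5: print(n,z0,len(Q),Q.mean(0).round(1),Q.min(0).round(1),Q.max(0).round(1))
s=state(); print(s['eef_pos'],s['opening'],s['contact_force'],s['tcp_rot'])
save('z7.png',np.load('scene7.npz')['p'],5,(130,150,250,310))
E
```

```text
scene 95 228 [ 572.5 -313.2  116.2] [ 543.  -344.6  106.3] [ 582.7 -271.6  124.9]
scene 135 1026 [ 564.5 -309.9  155. ] [ 541.8 -367.5  135. ] [ 582.6 -251.9  174.9]
top 95 17 [ 535.7 -311.7  116.2] [ 533.2 -324.8  110.6] [ 554.2 -301.4  124.2]
top 135 67 [ 538.2 -308.9  152.2] [ 532.1 -324.8  135.7] [ 546.7 -298.2  157.3]
[ 559.2109373  -307.82598472  288.27321576] 50.95623523718801 [ 0.64227021  0.22445567 -2.4462349 ] [ 0.70640341  0.00395841  0.70779767 -0.00100782]
```

View pics/z7.png

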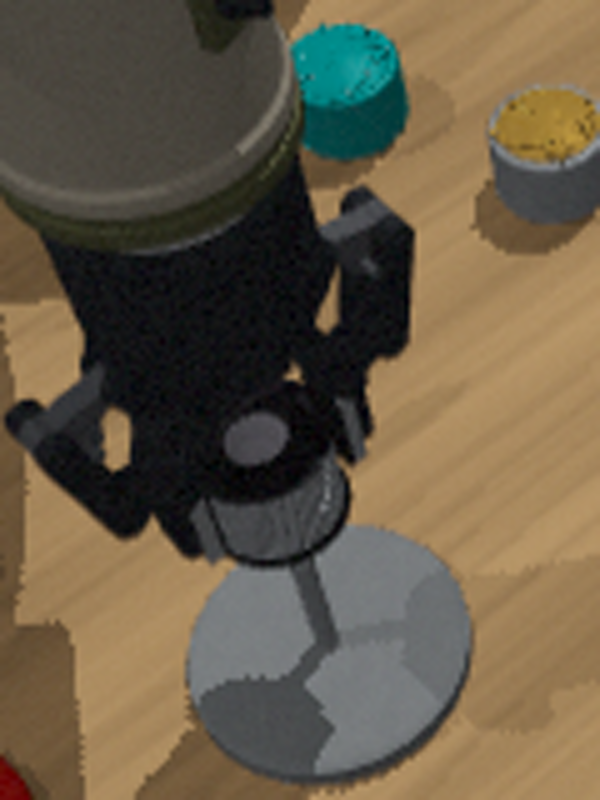

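The reel hangs at (265,470) directly above the spindle, and its extents are centred at about x 558. Lowering it.

Emit:
apply_moves(increments=[-0.5, -1, -15, 0, 0, 0, 0, -0.5, -1, -32, 0, 0, 0, 0, -0.5, -1, -45, 0, 0, 0, 0, -0.5, -1, -57, 0, 0, 0, 0, -0.5, -1, -70, 0, 0, 0, 0, -0.5, -1, -82, 0, 0, 0, 0, -0.5, -1, -90, 0, 0, 0, 0, -0.5, -1, -94, 0, 0, 0, 0, -0.5, -1, -96, 0, 0, 0, 0, -0.5, -1, -96, 0, 0, 0, 0])

```text
time_s: 14.88
eef_pos: [558.7, -308.8, 192.0]
tcp_rot: [0.706, 0.004, 0.708, -0.001]
contact_force: [-0.4, -0.5, -3.0]
opening: 50.9
```

Emit:
apply_moves(increments=[0, 0, -1, 0, 0, 0, 0, 0, 0, -1, 0, 0, 0, 0, 0, 0, -1, 0, 0, 0, 0])

```text
time_s: 15.13
eef_pos: [559.0, -309.1, 191.7]
tcp_rot: [0.707, 0.004, 0.708, -0.001]
contact_force: [-0.0, -0.6, -2.6]
opening: 51.1
```

Emit:
apply_moves(increments=[0, 0, -1, 0, 0, 0, 0, 0, 0, -1.5, 0, 0, 0, 0, 0, 0, -1.5, 0, 0, 0, 0])

```text
time_s: 15.38
eef_pos: [559.2, -309.3, 191.0]
tcp_rot: [0.707, 0.004, 0.707, -0.001]
contact_force: [-1.6, 0.6, 1.7]
opening: 50.9
```

Emit:
apply_moves(increments=[0, 0, 0, 0, 0, 0, 0.8, 0, 0, 0, 0, 0, 0, 1, 0, 0, 0, 0, 0, 0, 1, 0, 0, 0, 0, 0, 0, 1, 0, 0, 30, 0, 0, 0, 1, 0, 0, 65, 0, 0, 0, 1, 0, 0, 100, 0, 0, 0, 1, -10, 20, 110, 0, 0, 0, 1, -20, 50, 110, 0, 0, 0, 1, -30, 85, 110, 0, 0, 0, 1])

```text
time_s: 16.22
eef_pos: [529.3, -224.9, 303.0]
tcp_rot: [0.708, 0.004, 0.706, -0.003]
contact_force: [0.2, 1.4, -0.7]
opening: 85.7
```

```bash
python3 - <<'E'
from h import *
for n in('scene','top'):
    p,d=snapshot(n); np.savez(n+'8.npz',p=p,d=d)
    P=cloud(n,d); m=(np.hypot(P[...,0]-558,P[...,1]+309)<45)
    Q=P[m&(P[...,2]>48)&(P[...,2]<64)]
    print(n,len(Q),Q.mean(0).round(1),cv2.minEnclosingCircle(Q[:,:2].astype(np.float32)),np.percentile(Q[:,2],[10,50,90]))
s=state(); print(s['eef_pos'],s['opening'],s['contact_force'],s['tcp_rot'])
E
```

```text
scene 468 [ 559.  -311.3   54.4] ((557.8828735351562, -311.4514465332031), 26.164770126342773) [52.66804212 54.43966926 56.11796691]
top 3 [ 533.  -313.5   56.5] ((533.0782470703125, -313.59136962890625), 2.4731080532073975) [55.7983529  56.48693323 57.14521969]
[ 527.87233887 -220.31271194  300.16143421] 85.36278853018487 [-0.03843765 -0.40855693  0.08270162] [7.06166471e-01 3.75608658e-03 7.08035769e-01 3.95956048e-04]
```

The reel is seated, its top at about 56 mm after the known scene bias. Next, the cup.

Emit:
apply_moves(increments=[-20, 27, 0, 0, 0, 0, 1, -40, 54, 0, 0, 0, 0, 1, -62, 84, 0, 0, 0, 0, 1, -82, 112, 0, 0, 0, 0, 1, -94, 128, 0, 0, 0, 0, 1, -98.9, 134.3, -25, 0, 0, 0, 1, -98.9, 134.3, -55, 0, 0, 0, 1, -98.9, 134.3, -70, 0, 0, 0, 1, -98.9, 134.3, -70, 0, 0, 0, 1])

```text
time_s: 17.07
eef_pos: [427.1, -85.3, 226.7]
tcp_rot: [0.704, 0.004, 0.71, 0.001]
contact_force: [-0.5, 0.4, 0.1]
opening: 85.5
```

```bash
python3 - <<'E'
from h import *
p,d=snapshot('scene'); s=state(); print(s['eef_pos'],s['opening'],s['contact_force'],s['tcp_rot'])
save('z9.png',p)
E
```

```text
[428.07513658 -85.73914013 228.70676592] 85.58505241354958 [-0.24615138 -0.81586312 -0.06871248] [0.70492033 0.00405619 0.7092744  0.00083717]
```

View pics/z9.png

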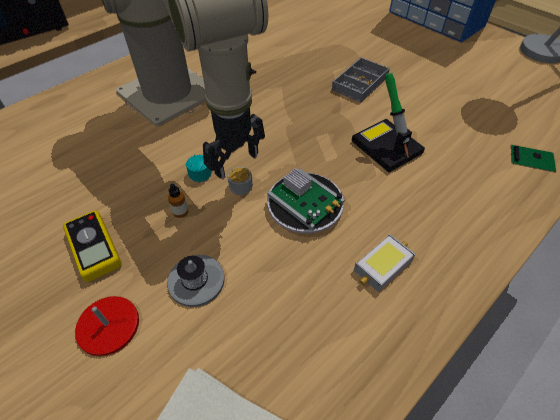

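The picture shows the reel on the spindle (193,272), the sink on the board, and the gripper over the brass cup (240,180). Descending.

Emit:
apply_moves(increments=[0.7, -0.3, -16, 0, -0.3, 0, 1, 0.7, -0.3, -34, 0, -0.3, 0, 1, 0.7, -0.3, -48, 0, -0.3, 0, 1, 0.7, -0.3, -48, 0, -0.3, 0, 1, 0.7, -0.3, -48, 0, -0.3, 0, 0, 0.7, -0.3, -48, 0, -0.3, 0, 0, 0.7, -0.3, -48, 0, -0.3, 0, 0, 0.7, -0.3, -48, 0, -0.3, 0, 0, 0.7, -0.3, -48, 0, -0.3, 0, 0, 0.7, -0.3, -48, 0, -0.3, 0, 0], grip_force=40)

```text
time_s: 17.95
eef_pos: [429.9, -86.4, 182.9]
tcp_rot: [0.708, 0.004, 0.706, 0.001]
contact_force: [-2.2, 1.3, 6.9]
opening: 55.1
```

Emit:
apply_moves(increments=[0, 0, 0, 0, 0, 0, 0, 0, 0, 10, 0, 0, 0, 0, 0, 0, 35, 0, 0, 0, 0, 0, 0, 65, 0, 0, 0, 0, 0, 0, 95, 0, 0, 0, 0, 0, 0, 95, 0, 0, 0, 0, 0, 0, 95, 0, 0, 0, 0])

```text
time_s: 18.53
eef_pos: [431.0, -86.8, 281.3]
tcp_rot: [0.71, 0.003, 0.704, -0.0]
contact_force: [0.1, 0.2, -1.1]
opening: 54.5
```

```bash
python3 - <<'E'
from h import *
snapshot('scene'); s=state(); print(s['eef_pos'],s['opening'],s['contact_force'],s['tcp_rot'])
E
```

```text
[430.23018662 -86.49655453 279.31288407] 54.60981404361012 [-0.4655831   0.05184296 -2.35330166] [7.08677988e-01 3.36206454e-03 7.05524014e-01 2.65573168e-04]
```

Emit:
apply_moves(increments=[0, 28, 0, 0, 0, 0, 0, 0, 58, 0, 0, 0, 0, 0, 0, 90, 0, 0, 0, 0, 0, 5, 122, 0, 0, 0, 0, 0, 20, 152, 0, 0, 0, 0, 0, 40, 180, 0, 0, 0, 0, 0, 64, 203, 0, 0, 0, 0, 0, 92, 218, 0, 0, 0, 0, 0, 120, 222, 0, 0, 0, 0, 0, 142, 222.5, 0, 0, 0, 0, 0])

```text
time_s: 19.42
eef_pos: [573.0, 137.6, 277.3]
tcp_rot: [0.708, 0.003, 0.706, 0.001]
contact_force: [-0.4, -1.2, -0.7]
opening: 55.1
```

Emit:
apply_moves(increments=[0, 0, 0, 0, 0, 0, 0, 0, 0, 0, 0, 0, 0, 0])

```text
time_s: 19.58
eef_pos: [572.8, 137.7, 274.9]
tcp_rot: [0.706, 0.002, 0.708, 0.001]
contact_force: [-0.2, 0.1, -1.3]
opening: 55.1
```

```bash
python3 - <<'E'
from h import *
snapshot('scene'); s=state(); print(s['eef_pos'],s['opening'],s['contact_force'],s['tcp_rot'])
E
```

```text
[572.09592272 137.52572693 275.05012512] 54.581050289705466 [-0.77630153 -0.80740064 -1.57034421] [0.70624443 0.00241273 0.70796356 0.00076373]
```

Emit:
apply_moves(increments=[8.3, -1.5, -15, 0, 0, 0, 0, 8.3, -1.5, -35, 0, 0, 0, 0, 8.3, -1.5, -55, 0, 0, 0, 0, 8.3, -1.5, -72, 0, 0, 0, 0, 8.3, -1.5, -84, 0, 0, 0, 0, 8.3, -1.5, -89, 0, 0, 0, 0, 8.3, -1.5, -90.5, 0, 0, 0, 0, 8.3, -1.5, -90.5, 0, 0, 0, 0])

```text
time_s: 20.3
eef_pos: [580.2, 136.0, 184.7]
tcp_rot: [0.706, 0.002, 0.708, 0.001]
contact_force: [-0.1, -0.8, -1.1]
opening: 54.9
```

Emit:
apply_moves(increments=[0, 0, -1, 0, 0, 0, 0, 0, 0, -1.5, 0, 0, 0, 0, 0, 0, -1.5, 0, 0, 0, 0])

```text
time_s: 20.55
eef_pos: [580.6, 136.0, 184.1]
tcp_rot: [0.707, 0.002, 0.707, 0.001]
contact_force: [0.2, 0.6, -2.1]
opening: 54.7
```

Emit:
apply_moves(increments=[0, 0, -1, 0, 0, 0, 0, 0, 0, -1.5, 0, 0, 0, 0, 0, 0, -1.5, 0, 0, 0, 0])

```text
time_s: 20.8
eef_pos: [580.8, 136.1, 183.0]
tcp_rot: [0.707, 0.002, 0.707, 0.001]
contact_force: [0.2, -0.2, 1.6]
opening: 54.7
```

Emit:
apply_moves(increments=[0, 0, 0, 0, 0, 0, 0.8, 0, 0, 0, 0, 0, 0, 0.9, 0, 0, 0, 0, 0, 0, 1, 0, 0, 0, 0, 0, 0, 1, 0, 0, 30, 0, 0, 0, 1, 0, 0, 65, 0, 0, 0, 1, 0, 0, 100, 0, 0, 0, 1, -30, -10, 120, 0, 0, 0, 1, -60, -30, 120, 0, 0, 0, 1, -95, -45, 120, 0, 0, 0, 1])

```text
time_s: 21.63
eef_pos: [486.2, 90.6, 305.3]
tcp_rot: [0.709, 0.002, 0.705, 0.001]
contact_force: [-0.4, -1.0, 0.2]
opening: 85.4
```

```bash
python3 - <<'E'
from h import *
for n in('scene','top'):
    p,d=snapshot(n); P=cloud(n,d); m=(np.hypot(P[...,0]-579,P[...,1]-136)<45)
    Q=P[m&(P[...,2]>34)&(P[...,2]<52)]
    if len(Q): print(n,len(Q),Q.mean(0).round(1),cv2.minEnclosingCircle(Q[:,:2].astype(np.float32)))
s=state(); print(s['eef_pos'],s['opening'],s['contact_force'],s['tcp_rot'])
E
```

```text
scene 321 [581.1 129.7  40.5] ((578.6744384765625, 133.48849487304688), 28.055238723754883)
[480.4733025   89.67482014 300.32590429] 85.14711006571716 [ 0.38224482  0.36700513 -0.21321482] [7.04576928e-01 2.36982649e-03 7.09623619e-01 2.37159251e-04]
```

The cup reads about (579, 134) against a target of (579, 136), though it's partly occluded. Now the bottle.

Emit:
apply_moves(increments=[-10, -30, 0, 0, 0, 0, 1, -20, -62, 0, 0, 0, 0, 1, -30, -96, 0, 0, 0, 0, 1, -40, -130, 0, 0, 0, 0, 1, -50, -165, 0, 0, 0, 0, 1, -60, -200, 0, 0, 0, 0, 1, -68, -234, 0, 0, 0, 0, 1, -76, -266, 0, 0, 0, 0, 1, -82, -296, 0, 0, 0, 0, 1, -86, -314, 0, 0, 0, 0, 1])

```text
time_s: 22.57
eef_pos: [393.7, -227.0, 300.7]
tcp_rot: [0.705, 0.003, 0.709, -0.001]
contact_force: [0.9, -0.6, 0.7]
opening: 85.4
```

Emit:
apply_moves(increments=[0, 0, 0, 0, -0.4, 0, 1, 0, 0, 0, 0, -0.4, 0, 1, 0, 0, 0, 0, -0.4, 0, 1])

```text
time_s: 22.82
eef_pos: [393.8, -226.6, 300.6]
tcp_rot: [0.707, 0.003, 0.707, -0.001]
contact_force: [-0.1, 0.9, 0.1]
opening: 84.9
```

```bash
python3 - <<'E'
from h import *
for n in('scene','top'):
    p,d=snapshot(n); P=cloud(n,d)
    for nm,c,r,z0,z1 in(('cup',(579,136),45,34,52),('bottle',(394,-231),30,20,100),('reel',(558,-309),45,48,64)):
        Q=P[(np.hypot(P[...,0]-c[0],P[...,1]-c[1])<r)&(P[...,2]>z0)&(P[...,2]<z1)]
        if len(Q)>3: print(n,nm,len(Q),Q.mean(0).round(1),np.round(cv2.minEnclosingCircle(Q[:,:2].astype(np.float32))[0],1))
s=state(); print(s['eef_pos'],s['opening'],s['contact_force'],s['tcp_rot'])
E
```

```text
scene cup 328 [581.4 129.6  40.4] [579.3 133. ]
scene bottle 376 [ 401.9 -235.2   53.3] [ 395.5 -232.7]
scene reel 464 [ 559.2 -311.5   54.5] [ 557.6 -310.6]
top cup 421 [577.6 134.2  42.7] [578.6 135.7]
top reel 305 [ 559.1 -308.9   56.6] [ 558.1 -309.3]
[ 394.00546558 -226.01429683  300.60886805] 85.16812002080516 [-0.49182878 -0.67380299  0.04431507] [ 7.07199997e-01  2.29981699e-03  7.07009772e-01 -2.37443928e-04]
```

The cup is at (579,134.5) and the reel at (558,-310), both good. Descending onto the bottle.

Emit:
apply_moves(increments=[0.3, -5.5, -2, 0, 0, 0, 1, 0.3, -5.5, -25, 0, 0, 0, 1, 0.3, -5.5, -50, 0, 0, 0, 1, 0.3, -5.5, -75, 0, 0, 0, 1, 0.3, -5.5, -92, 0, 0, 0, 1, 0.3, -5.5, -102.5, 0, 0, 0, 1, 0.3, -5.5, -102.5, 0, 0, 0, 1, 0.3, -5.5, -102.5, 0, 0, 0, 0.7, 0.3, -5.5, -102.5, 0, 0, 0, 0.5, 0.3, -5.5, -102.5, 0, 0, 0, 0], grip_force=25)

```text
time_s: 23.75
eef_pos: [395.1, -232.0, 199.7]
tcp_rot: [0.708, 0.002, 0.706, -0.001]
contact_force: [0.1, -0.3, -0.3]
opening: 51.9
```

Emit:
apply_moves(increments=[0, 0, 0, 0, 0, 0, 0, 0, 0, 0, 0, 0, 0, 0, 0, 0, 0, 0, 0, 0, 0, 0, 0, 0, 0, 0, 0, 0])

```text
time_s: 24.08
eef_pos: [395.8, -232.5, 201.1]
tcp_rot: [0.709, 0.001, 0.705, -0.001]
contact_force: [-0.3, 1.6, 7.6]
opening: 33.2
```

Emit:
apply_moves(increments=[0, 0, 10, 0, 0, 0, 0, 0, 0, 35, 0, 0, 0, 0, 0, 0, 65, 0, 0, 0, 0, 0, 0, 90, 0, 0, 0, 0, 0, 0, 90, 0, 0, 0, 0, 0, 0, 90, 0, 0, 0, 0])

```text
time_s: 24.58
eef_pos: [396.5, -233.0, 293.7]
tcp_rot: [0.71, 0.0, 0.704, -0.002]
contact_force: [-0.2, 0.3, -1.1]
opening: 33.3
```

```bash
python3 - <<'E'
from h import *
p,d=snapshot('scene'); s=state(); print(s['eef_pos'],s['opening'],s['contact_force'],s['tcp_rot'])
save('z10.png',p,4,(110,90,250,230))
E
```

```text
[ 395.88979762 -232.55031096  291.88967672] 32.97237584107256 [-0.37595431 -0.08553918 -1.47787859] [ 0.70921685  0.00078737  0.70498811 -0.00161645]
```

View pics/z10.png

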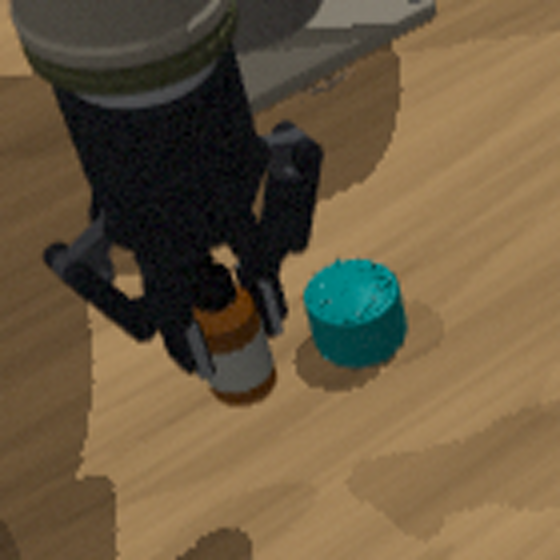

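The bottle is held upright at (235,345). Moving it to the gap middle.

Emit:
apply_moves(increments=[20, 6, 0, 0, 0.35, 0, 0, 42, 12, 0, 0, 0.35, 0, 0, 65, 19, 0, 0, 0.35, 0, 0, 88, 26, 0, 0, 0.35, 0, 0, 111, 33, 0, 0, 0.35, 0, 0, 133, 40, 0, 0, 0.35, 0, 0, 153, 46, 0, 0, 0.35, 0, 0, 166, 50, 0, 0, 0.35, 0, 0, 171, 51, 0, 0, 0.35, 0, 0, 171, 51, 0, 0, 0.35, 0, 0])

```text
time_s: 25.47
eef_pos: [567.0, -181.0, 290.1]
tcp_rot: [0.706, 0.001, 0.708, -0.001]
contact_force: [-0.1, 0.2, -0.5]
opening: 33.2
```

```bash
python3 - <<'E'
from h import *
snapshot('scene');snapshot('scene'); s=state(); print(s['eef_pos'],s['opening'],s['contact_force'],s['tcp_rot'])
E
```

```text
[ 566.04688958 -181.61083769  290.63466948] 33.17590641234489 [-0.15827277  0.32416324 -0.48549782] [ 0.70620428  0.00101302  0.70800609 -0.00137017]
```

Emit:
apply_moves(increments=[0.8, 0.2, -15, 0, -0.1, 0, 0, 0.8, 0.2, -35, 0, -0.1, 0, 0, 0.8, 0.2, -55, 0, -0.1, 0, 0, 0.8, 0.2, -72, 0, -0.1, 0, 0, 0.8, 0.2, -82, 0, -0.1, 0, 0, 0.8, 0.2, -86.5, 0, -0.1, 0, 0, 0.8, 0.2, -87.5, 0, -0.1, 0, 0, 0.8, 0.2, -87.5, 0, -0.1, 0, 0])

```text
time_s: 26.23
eef_pos: [566.8, -181.7, 203.7]
tcp_rot: [0.707, 0.001, 0.707, -0.002]
contact_force: [0.5, -0.6, 0.2]
opening: 33.3
```

Emit:
apply_moves(increments=[0, 0, -1, 0, 0, 0, 0, 0, 0, -1.5, 0, 0, 0, 0, 0, 0, -1.5, 0, 0, 0, 0])

```text
time_s: 26.48
eef_pos: [567.2, -181.9, 203.2]
tcp_rot: [0.707, 0.001, 0.707, -0.002]
contact_force: [1.0, -0.8, -0.6]
opening: 32.7
```

Emit:
apply_moves(increments=[0, 0, -1, 0, 0, 0, 0, 0, 0, -1.5, 0, 0, 0, 0, 0, 0, -1.5, 0, 0, 0, 0])

```text
time_s: 26.73
eef_pos: [567.3, -181.9, 201.8]
tcp_rot: [0.708, 0.001, 0.707, -0.002]
contact_force: [-1.3, -0.5, -0.7]
opening: 33.1
```

Emit:
apply_moves(increments=[0, 0, -0.5, 0, 0, 0, 0, 0, 0, -1, 0, 0, 0, 0, 0, 0, -1, 0, 0, 0, 0])

```text
time_s: 26.98
eef_pos: [567.5, -181.8, 201.2]
tcp_rot: [0.708, 0.001, 0.707, -0.002]
contact_force: [0.3, -0.2, 3.4]
opening: 33.1
```

Touchdown. I'll release gently and retreat straight up.

Emit:
apply_moves(increments=[0, 0, 0, 0, 0, 0, 0.5, 0, 0, 0, 0, 0, 0, 0.6, 0, 0, 0, 0, 0, 0, 0.9, 0, 0, 0, 0, 0, 0, 1, 0, 0, 0, 0, 0, 0, 1, 0, 0, 30, 0, 0, 0, 1, 0, 0, 65, 0, 0, 0, 1, 0, 0, 100, 0, 0, 0, 1, 0, 0, 135, 0, 0, 0, 1, -20, 0, 160, 0, 0, 0, 1])

```text
time_s: 27.82
eef_pos: [549.2, -181.9, 365.2]
tcp_rot: [0.709, -0.0, 0.705, -0.002]
contact_force: [0.3, -1.2, 0.7]
opening: 85.4
```

Emit:
apply_moves(increments=[-30, 0, 0, 0, 0, 0, 1, -65, 0, 0, 0, 0, 0, 1, -100, 0, 0, 0, 0, 0, 1, -130, 0, 0, 0, 0, 0, 1, -150, 0, 0, 0, 0, 0, 1, -160, 0, 0, 0, 0, 0, 1, -160, 0, 0, 0, 0, 0, 1, -160, 0, 0, 0, 0, 0, 1])

```text
time_s: 28.48
eef_pos: [389.1, -182.0, 365.5]
tcp_rot: [0.71, -0.0, 0.704, -0.003]
contact_force: [0.6, 0.3, 0.5]
opening: 85.4
```

```bash
python3 - <<'E'
from h import *
for n in('scene','top'):
    p,d=snapshot(n); np.savez(n+'9.npz',p=p,d=d); P=cloud(n,d)
    for nm,c,r,z0,z1 in(('cup',(579,136),45,34,52),('bottle',(566,-181),35,20,100),('reel',(558,-309),45,48,64),('sink',(538.5,-12),40,50,68),('tt',(574,-21),110,14,30),('box',(789,-18),90,18,36),('meter',(351,-416),110,20,45)):
        Q=P[(np.hypot(P[...,0]-c[0],P[...,1]-c[1])<r)&(P[...,2]>z0)&(P[...,2]<z1)]
        if len(Q)>3: rc=cv2.minAreaRect(Q[:,:2].astype(np.float32));print(n,nm,len(Q),'zmax',Q[:,2].max().round(1),'circ',np.round(cv2.minEnclosingCircle(Q[:,:2].astype(np.float32))[0],1),[np.round(v,1) for v in rc])
print(state()['eef_pos'])
save('end.png',np.load('scene9.npz')['p'],1.42)
E
python3 rot.py 9
```

```text
scene cup 327 zmax 46.3 circ [578.7 132.6] [array([578.5, 133.6]), array([53.3, 54.7]), np.float64(7.1)]
scene bottle 390 zmax 90.4 circ [ 565.6 -184.4] [array([ 567.9, -185.9]), array([34.3, 27.6]), np.float64(53.1)]
scene reel 467 zmax 63.1 circ [ 558.1 -310.8] [array([ 558.7, -311. ]), array([49.9, 51. ]), np.float64(53.0)]
scene sink 348 zmax 62.5 circ [539.8 -12.2] [array([539.8, -12.9]), array([39.2, 51.7]), np.float64(89.5)]
scene tt 1353 zmax 30.0 circ [574.2 -21.4] [array([578.5, -23.4]), array([168.4, 162.2]), np.float64(62.5)]
scene box 1644 zmax 30.9 circ [788.8 -18.1] [array([790. , -18.2]), array([137.3,  65.2]), np.float64(87.7)]
scene meter 2361 zmax 44.9 circ [ 352.3 -417.5] [array([ 352.2, -417.7]), array([ 74.9, 149.6]), np.float64(78.6)]
top cup 421 zmax 50.6 circ [578.6 135.8] [array([578.6, 134.5]), array([54.5, 54.4]), np.float64(33.3)]
top bottle 197 zmax 93.5 circ [ 564.3 -182.6] [array([ 563.7, -182.2]), array([32. , 32.5]), np.float64(0.0)]
top reel 322 zmax 64.0 circ [ 558.  -309.2] [array([ 558., -310.]), array([51. , 50.4]), np.float64(0.7)]
top sink 201 zmax 66.2 circ [539.8 -12.7] [array([539.6, -12.5]), array([49.6, 35. ]), np.float64(1.7)]
top tt 1388 zmax 30.0 circ [575.3 -20.7] [array([575.2, -21.2]), array([168.6, 167.4]), np.float64(47.0)]
top box 1090 zmax 34.2 circ [788.3 -18.3] [array([788.6, -18.3]), array([134.6,  65.9]), np.float64(89.0)]
[ 389.77807523 -181.9893537   365.43012154]
top rail x -20 y 40 shift 0.0
top rail x -20 y -58 shift 0.0
top rail x 90 y 40 shift 0.0
top rail x 90 y -58 shift 0.0
scene rail x -20 y 40 shift -1.25
scene rail x -20 y -58 shift 0.0
scene rail x 90 y 40 shift -0.25
scene rail x 90 y -58 shift 0.0
```

View pics/end.png

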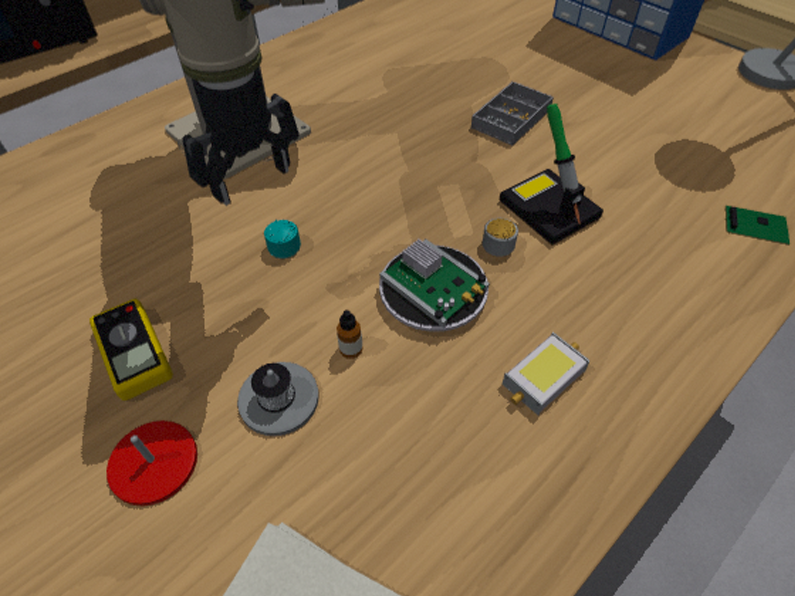

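The final picture shows everything in place: sink on the board (422,258), reel on the spindle (270,383), cup (500,237) and upright bottle (349,335) in the gaps. The box and multimeter haven't moved, and the arm is clear.

```bash
python3 -c "
from plant import close_job; print(close_job())"
```

```text
the job is handed in; nothing more can be done
None
```

The bench is laid out as asked, in the order asked, and the job is handed in. It took about 29 s of the 128 s allowed, and the arm ended clear of everything.

| Item | Last check |
|---|---|
| **Heat sink** | Centred within about 1.5 mm of the outline's centre and turned about 1.7° (outline about 1.5°). My first placing was about 2 mm off, so I regripped it and moved it once. |
| **Turntable** | No measurable turn. All four rail checks in the top view read 0. One scene-view check, at the rail next to the sink, read −1.25 mm. I put that down to shading, because the other three read 0.25 mm or less. |
| **Solder reel** | On the spindle and seated on the foot, centred within about 2 mm. |
| **Brass wool cup** | About (578.6, 134.5) mm, against a gap middle of (579.4, 135.8). |
| **Flux bottle** | Upright at about (565, −183) mm, against a gap middle of (565.6, −181.2). |
| **Multimeter and module box** | Unmoved. For the multimeter this rests on the scene view alone. |

The two cameras disagreed with each other by up to about 4 mm on the positions of the placed parts, so the figures above are good to roughly 2 mm.

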